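# Fit and tighten the hose-clamp band on the cooling unit's stub

### The arm

A 6-joint arm with a two-finger parallel gripper is mounted at the origin on the work surface. World frame = base frame: x ahead of the robot, y to its left, z up, the work surface at z = 0. Lengths are in m, angles in rad, forces in N, time in s.
With the tool pointing down it reaches from about 0.35 to 0.975 m from the base axis. Payload 17.4 kg.
Tool frame: the origin (TCP) lies midway between the tips of the shut fingers; the grasp point (between the pads) lies 19 mm behind it (grasp_offset is the distance from the TCP to the grasp point, in m); z points along the fingers, x is the direction in which the jaws open and shut, and the axes are right-handed (so a half turn about z gives the same grasp; the last joint's range is limited). The gripper opens to 85 mm and grips with 20 to 120 N. Pads are 22 mm wide; open, the fingers measure 114 mm over their backs; the gripper's body (76 mm by 85 mm) begins 54 mm behind the grasp point. The pads swing forward as they close: fully open they stand 13 mm farther back than shut.
Start: joints at [-1.353, 0.116, 1.442, -0, 1.584, -0.038], TCP at [0.171, -0.653, 0.207] pointing down, gripper open.
Joint ranges: [-2.83, 2.83], [-0.83, 2.19], [0.07, 2.5], [-1.14, 4.28], [0.01, 3], [-2.97, 2.97]. Speed limits (rad/s): [1.89, 1.89, 2.22, 3.14, 3.14, 3.14].

### API

Orientations are given as [roll, pitch, yaw] about the fixed x, y, z axes, in that order (R = Rz(yaw) Ry(pitch) Rx(roll)).
In Python, from cell import sense, snapshot, sign_off, grasp_offset gives the robot as it stands.
- The arm moves only by the tool apply_moves, never from a script. Its argument "commands" is text: rows parted by semicolons, each of 5 numbers parted by spaces: the opening, from -1 (shut) to 1 (fully open), so that 0 is half open, then the shift along the tool's x, y, z in m, then the turn about the tool's z in degrees. In form: gripper dx dy dz spin; .... A call has 1 to 8 rows; each row shifts and turns the commanded pose from where the row before left it, along the tool's axes as they then stand; what a row does not reach is not made up. A row lasts 1/8 s, in which the tool goes at most 62.5 mm and 10.7 degrees, less where a joint would pass 70% of its speed; a pose out of reach is approached as far as the arm can. A call with a gripper value outside its range is refused whole. The fingers move at their own pace and stop on an object; the grip force is fixed at half the most. Time passes only in rows, so rows that do not move let the fingers close. It gives the time, the measured TCP pose, the force and the opening at its end, in the units of the state.
- sense(): the state, without advancing time (a new reading comes with each control period).
- snapshot(name): name is "side" or "top"; returns a dict with "color" (480x640x3 uint8, red, green, blue), "depth" (480x640 float32, m along the optical axis (not along the pixel's ray), 0 where there is no reading), "K" (3x3 intrinsics, pixels), "position" and "orientation" of the camera in the world. Camera axes: x right, y up, looking along -z (the intrinsics and any distortion apply to the point x, -y, -z); pixel columns grow to the right and rows downward; lengths in m; the calibration is good to about 2 mm. A picture is of the moment at which its call begins.
- sign_off(): hands the job in, once; it reports no verdict.
The state is a dict: "clock": time; "joint_pos": joint angles; "qvel": joint speeds; "joint_efforts": joint torques, N m; "ee_pos": TCP position; "ee_rot": TCP orientation; "force": force on the tool from outside, world axes, zero at the start; "ft_torque": the same for the moment, N m; "gripper_width": finger opening in m.
Only numpy, scipy, OpenCV 4.12 (cv2) and the standard library are available. Lean on these libraries where they do the work, as an engineer would, in place of code of your own. Each camera call takes 0.05 s, during which the arm holds its last target.

### The job

Take the larger worm-drive clamp by its thumb key, slide its band over the barbed stub of the cooling-water unit gently until it is fully home against the shoulder, screw side kept upright as it stands, then turn the key clockwise (seen from above) until the band is snug, clearly gripping but not overtightened. Let go and leave the clamp there; do not knock the other things about.

Things in the scene. Friction and masses are not known exactly. Their poses are not given: they have to be found in the camera images.
- clamp_center (a point): Larger worm-drive clamp, plain steel, 85 to 140 g, standing on its foot. Band: ring 24 mm wide (along x), 3 mm thick, bore 36 mm. Point: bore's centre, 26 mm above the foot's underside. Frame: x along the level bore, z up. The worm housing (16 by 16 mm, foot to 14 mm above the point) is on the +y side; slide on with clamp x along the stub's x, so that it comes on the stub's +y side.
- key_center (a point): Flat thumb key on the clamp's upright screw: 24 mm wide (its x), 8 mm thick (y), 26 mm tall (z). Point: its centre, 29 mm to +y of the bore's centre and 37 mm above it. The housing's top is 23 mm below it: fingertips at most 20 mm below. Pinch it from above across the 8 mm, best 3 to 5 mm above its centre; the whole clamp can be carried by it. It turns about its own z.
- key: The same key (origin at key_center). Clockwise from above tightens: the stiff screw runs free at 0.3 N m, both ways, and stays put; 3.5 mm of pad travel per rad. Springy stem, 1.5 N m per rad. It takes 0.5 to 2.2 rad (unknown) to touch the stub, then torque rises 0.18 N m and grip 50 N per rad. Right: 30 to 75 N of grip (some N ease off on letting go), so 0.14 to 0.25 N m above free-running; over 95 N is too much.
- pad: The pressing pad, a steel plate 22 by 13 mm inside the bottom of the band, driven up by the screw. Origin: centre of its underside. At the start its top lies 17 to 22.5 mm below the bore's centre.
- stub_seat (a point): Centre of the shoulder's face on the unit's stub, on its axis, 75 mm above the bench. Frame: x along the stub towards the unit (the direction of sliding on), z up. The sleeve, 33 mm across, runs 34 mm from here to -x, then the barbs. Home: the ring touches this face, bore's centre at x = -12 mm. Let go, the ring hangs 1 to 2 mm below the axis, a little askew.
- stub_nose (a point): The tapered end of the stub, 24 mm across, 60 mm before the shoulder's face, on the axis; it widens to 33 mm within 12 mm. A steel pipe end, 18 mm across, sticks out 14 mm farther. Axes as stub_seat.
- stub: The barbed white plastic stub itself (sleeve, barbs, pipe end), fixed to the unit; origin and axes as stub_seat. Push on its end with less than 25 N. A ledge on its +y side, its top 29.5 mm below the axis, carries the clamp's housing while the band is still loose.
- shoulder: The shoulder of the stub, a round flange 44 mm across and 6 mm thick, fixed; origin at the centre of its face. Push the band against it gently: 4 to 10 N is plenty, 35 N is too much.
- unit: The cooling-water unit, a white box 160 by 200 mm, 100 mm tall, fixed to the bench; origin at the centre of its underside, x as the stub's. Its front is 56 mm behind the shoulder's face. Neither arm nor gripper may bump it.
- small_center (a point): The smaller worm-drive clamp, same make and also standing on its foot: bore 25 mm, too small for the stub. Point: centre of its bore, 18 mm over the bench. Leave it alone.
- beaker_mid (a point): Glass beaker, 60 mm across, 75 mm tall, a bystander. Point: its centre, half-way up.
- stopper_mid (a point): Cork stopper, 32 mm across, 28 mm tall, a bystander. Point: its centre, half-way up.
- driver_grip (a point): Screwdriver, 180 mm, lying on the bench, a bystander (not needed). Point: middle of its handle.
Things that resemble listed ones, but are neither listed nor needed, are in the scene too. Leave any pink or turquoise look-alike of the part that bears clamp_center alone.

How it is judged:
On the way, in this order (a step that is already met when the one before it is completed fails the run):
1. the clamp's band is over the stub, home against the shoulder and upright (x of clamp_center in the frame of stub_seat between -0.0195 and -0.006 m and y of clamp_center in the frame of stub_seat between -0.005 and 0.005 m and z of clamp_center in the frame of stub_seat between -0.006 and 0.006 m and angle between the x axis of clamp_center and the x axis of stub_seat, either way round below 0.25 rad and angle between clamp_center's own z axis and vertical below 0.25 rad), for 0.2 s.
2. the band is snug: the pad presses on the stub with 30 to 75 N, still home (all of step 1 and contact force between pad and stub between 30 and 75 N), for 0.3 s.
At the end, for the whole second after the job is handed in: The larger clamp sits on the stub with its bore's centre 6 to 19.5 mm before the shoulder's face and within 5 mm sideways and 6 mm in height of the axis, its axis within 0.25 rad of the stub's and upright within 0.25 rad, the pad gripping the stub with 30 to 75 N, at rest and let go (all of step 2 and linear speed of pad below 0.02 m/s); the robot touches nothing.
It fails at once if the screw is overtightened (pad on stub over 95 N) (contact force between pad and stub above 95 N).
It fails at once if the band is rammed against the shoulder (over 35 N) (contact force between shoulder and anything else above 35 N).
It fails at once if the unit or its stub is bumped by the robot (over 5 N) (contact force between unit and the arm above 5 N or contact force between unit and the fingers above 5 N).
It fails at once if a bystander is pushed aside by more than 30 mm (distance of any of small_center, beaker_mid, stopper_mid, driver_grip from where it was at the start of the episode above 0.03 m).
It also fails if it takes over 67 s, if anything falls off the work surface, if the arm or the gripper's body presses on something with over 40 N, if the wrist force passes 120 N, or if a joint passes its speed limit or range.

## Working session

There is one attempt and no reset: what is moved stays moved. The work goes in short steps, Python scripts to look and compute and a tool call to move; the robot and the scene stay as the last step left them, time stands still between calls to the robot, and variables do not carry over. Pictures are saved under pics/ and viewed, and the job is handed in when it is done.

Besides the shell and the picture viewer there is one more tool, called after "Request:" as name(argument=value, ...), one argument or row to a line, values as JSON. apply_moves: Moves the arm, as the interface text tells. Its arguments: {"type":"object","properties":{"commands":{"type":"string"}},"required":["commands"]}

```bash
ls; mkdir -p pics; python3 - <<'E'
from cell import sense,snapshot,grasp_offset
import cv2,numpy as np
print(sense(),grasp_offset)
for n in("side","top"):
    s=snapshot(n); cv2.imwrite(f"pics/{n}0.png",s["color"][...,::-1]); np.savez(f"{n}0.npz",**s)
    print(n,s["K"],s["position"],s["orientation"],[k for k in s])
E
```

```text
pics
{'clock': 0.0, 'joint_pos': array([-1.35282337e+00,  1.16484333e-01,  1.44229170e+00, -4.62196186e-05,
        1.58399726e+00, -3.78001876e-02]), 'qvel': array([ 1.79376012e-04,  9.38138827e-04,  3.45162218e-05,  2.50304806e-03,
        7.17068813e-04, -6.64080803e-04]), 'joint_efforts': array([ 1.51747525e-03, -7.31984782e+01, -6.32486987e+01,  4.35612378e-05,
        6.41722829e-03,  2.77419423e-05]), 'ee_pos': array([ 0.17069833, -0.65282352,  0.20644689]), 'ee_rot': array([ 3.14159109e+00,  1.18154416e-03, -1.31502377e+00]), 'force': array([ 0.06372536, -0.68643378,  0.36334445]), 'ft_torque': array([-0.045686  ,  0.04065884,  0.02841245]), 'gripper_width': 0.08560662122976484} 0.0187
side [[572.57401077   0.         322.69559815]
 [  0.         572.57401077 246.76560115]
 [  0.           0.           1.        ]] [-0.07104225  0.7307066   0.67816082] [ 0.9959409   0.01394752 -2.41170698] ['color', 'depth', 'K', 'position', 'orientation']
top [[587.951762     0.         317.18298577]
 [  0.         587.951762   253.01872692]
 [  0.           0.           1.        ]] [0.44896435 0.06566576 1.04557489] [ 0.08015835 -0.01301951 -1.56263277] ['color', 'depth', 'K', 'position', 'orientation']
```

View pics/side0.png

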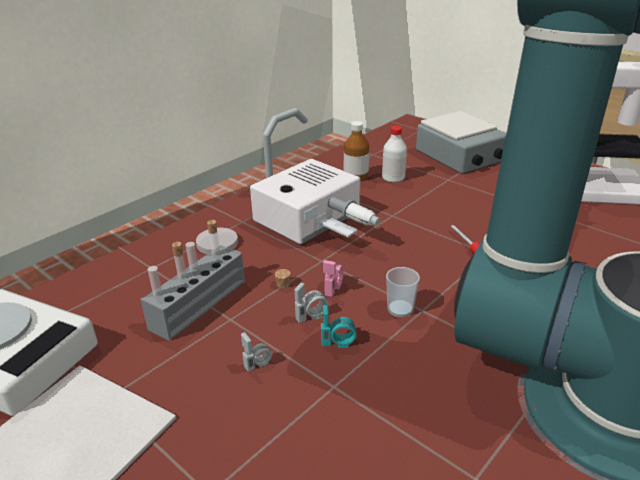

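View pics/top0.png

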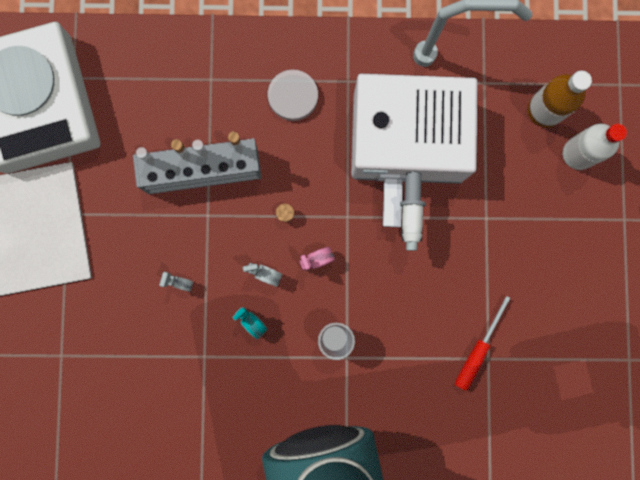

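```bash
cat > h.py <<'E'
import numpy as np,cv2
from scipy.spatial.transform import Rotation as R
def load(f):
    d=np.load(f); return {k:d[k] for k in d.files}
def pts(s):
    K=s["K"];d=s["depth"];v,u=np.mgrid[0:d.shape[0],0:d.shape[1]]
    c=np.stack([(u-K[0,2])/K[0,0]*d,-(v-K[1,2])/K[1,1]*d,-d],-1)
    return c@R.from_euler("xyz",s["orientation"]).as_matrix().T+s["position"]
def ray(s,u,v,z):
    K=s["K"];c=np.array([(u-K[0,2])/K[0,0],-(v-K[1,2])/K[1,1],-1.])
    r=R.from_euler("xyz",s["orientation"]).as_matrix()@c
    return s["position"]+r*(z-s["position"][2])/r[2]
def proj(s,p):
    c=R.from_euler("xyz",s["orientation"]).as_matrix().T@(np.asarray(p)-s["position"])
    return s["K"][0,2]+s["K"][0,0]*c[0]/-c[2], s["K"][1,2]-s["K"][1,1]*c[1]/-c[2]
def crop(s,u0,v0,u1,v1,f,name):
    cv2.imwrite(name,cv2.resize(s["color"][v0:v1,u0:u1,::-1],None,fx=f,fy=f,interpolation=cv2.INTER_CUBIC))
E
python3 - <<'E'
from h import *
t=load("top0.npz");s=load("side0.npz")
crop(t,230,240,300,300,8,"pics/t_cl.png");crop(t,370,160,450,260,6,"pics/t_st.png")
crop(s,280,270,350,340,8,"pics/s_cl.png");crop(s,290,180,390,250,8,"pics/s_st.png")
P=pts(t);Q=pts(s)
for n,X in(("t",P),("s",Q)):
    print(n,"table z",np.median(X[...,2][(X[...,2]>-.03)&(X[...,2]<.03)]))
for v in range(255,292,2): print(v,[ "%.0f"%(1000*z) for z in P[v,240:290:2,2]])
E
```

```text
t table z -0.0003904249482835631
s table z 0.0006150584946866822
255 ['1', '-4', '-1', '-1', '1', '0', '2', '-4', '-0', '1', '-2', '2', '-3', '1', '-1', '-4', '1', '-0', '0', '-3', '-1', '1', '-1', '-1', '-0']
257 ['1', '0', '-1', '2', '-2', '-3', '-1', '-2', '-1', '1', '-5', '2', '-1', '-4', '-3', '1', '-4', '-3', '1', '0', '-5', '4', '-2', '-0', '-2']
259 ['-0', '-0', '0', '-1', '1', '2', '-1', '1', '-0', '1', '-2', '-2', '-1', '1', '1', '2', '0', '0', '-1', '-1', '2', '2', '-2', '0', '-2']
261 ['-1', '0', '-2', '-1', '-1', '-1', '-1', '-1', '-1', '-1', '3', '-1', '-1', '-5', '-0', '-0', '-1', '-1', '2', '-5', '-0', '-1', '2', '-3', '1']
263 ['-4', '0', '-2', '3', '-1', '1', '1', '-1', '2', '-1', '-4', '1', '0', '2', '2', '-2', '-0', '2', '-1', '1', '-1', '-1', '-1', '0', '4']
265 ['-0', '-3', '-1', '1', '-0', '41', '75', '77', '77', '1', '32', '0', '0', '-4', '-1', '-2', '-1', '-1', '-3', '1', '-0', '0', '1046', '0', '-2']
267 ['-2', '-2', '74', '74', '75', '76', '75', '75', '77', '63', '36', '40', '43', '45', '2', '-1', '-3', '-2', '2', '-3', '1', '-3', '-1', '1', '1']
269 ['-1',
[... 1070 characters left out ...]
1', '2', '-1', '-2', '-1', '3', '-1', '-2', '-2', '-3', '3', '42', '44', '45', '42', '36', '34', '-2', '2', '-1', '-3', '-2']
285 ['2', '-0', '-5', '-1', '2', '-2', '3', '0', '-2', '2', '3', '-1', '2', '0', '-3', '1', '-5', '37', '32', '0', '1', '-2', '0', '1', '1']
287 ['1', '1', '-2', '-4', '-3', '-2', '-3', '-1', '1', '-0', '-2', '1', '-4', '1', '-1', '-0', '-0', '-1', '2', '1', '-0', '1', '-3', '-2', '-1']
289 ['0', '-3', '0', '3', '2', '-3', '-2', '-2', '-2', '-1', '-5', '1', '2', '-1', '-1', '2', '0', '4', '-1', '-1', '4', '2', '-1', '-2', '-4']
291 ['-2', '1', '-2', '0', '-0', '-1', '-4', '4', '-0', '1', '-1', '-1', '-1', '1', '-2', '4', '1', '-1', '1', '2', '2', '-1', '1', '-2', '1']
```

```bash
python3 - <<'E'
import cv2,numpy as np
a=[cv2.imread(f"pics/{n}.png") for n in("t_cl","s_cl")]
b=[cv2.imread(f"pics/{n}.png") for n in("t_st","s_st")]
def st(l,name):
    h=max(x.shape[0] for x in l); l=[cv2.copyMakeBorder(x,0,h-x.shape[0],0,0,0) for x in l]
    i=np.hstack(l); f=min(800/i.shape[1],600/i.shape[0],1); cv2.imwrite(name,cv2.resize(i,None,fx=f,fy=f)); print(i.shape,f)
st(a,"pics/cl.png"); st(b,"pics/st.png")
E
```

```text
(560, 1120, 3) 0.7142857142857143
(600, 1280, 3) 0.625
```

View pics/t_cl.png

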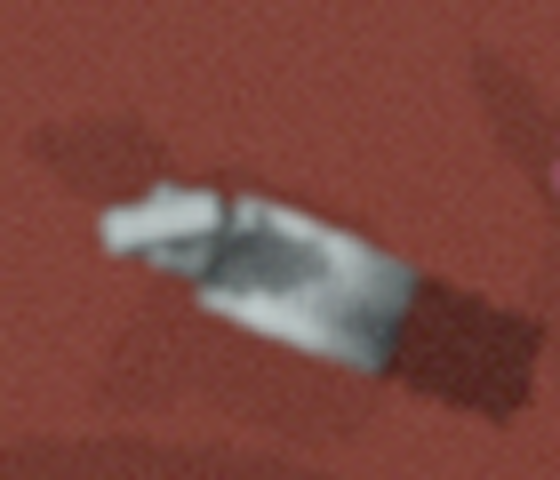

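View pics/s_cl.png

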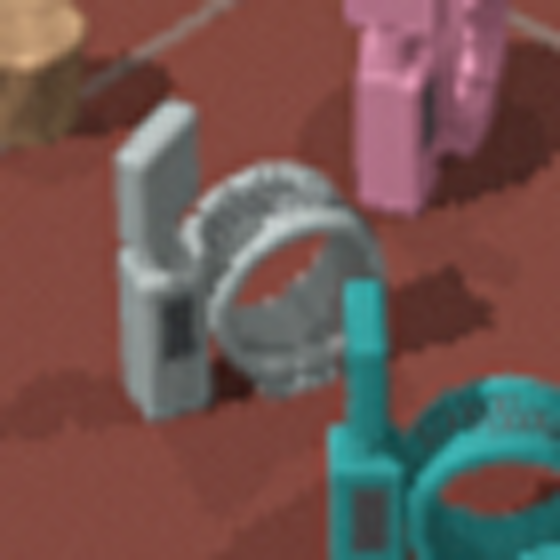

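View pics/t_st.png

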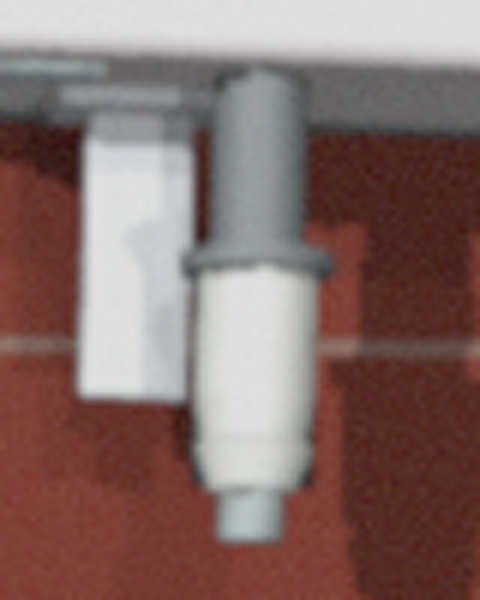

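View pics/s_st.png

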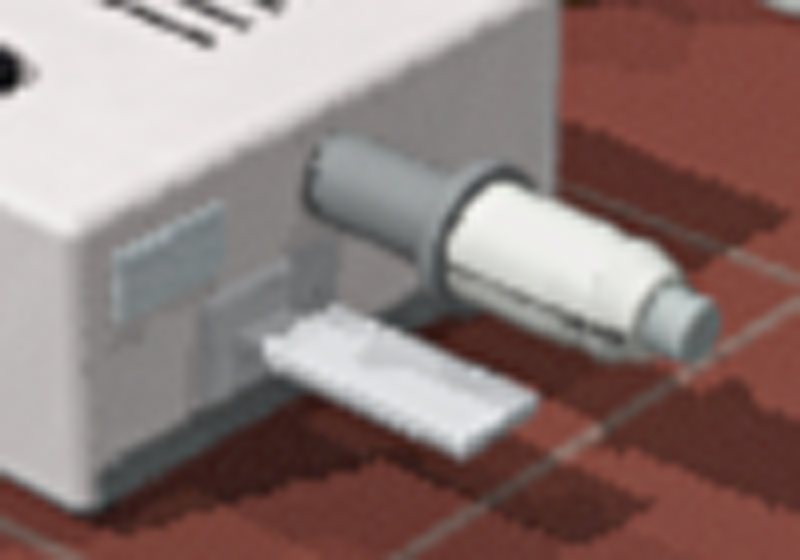

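```bash
python3 - <<'E'
from h import *
t=load("top0.npz")
c=t["color"].astype(int); sat=(c.max(2)-c.min(2))
g=c[...,1]
up=cv2.resize(c[...,1].astype(np.float32),None,fx=1,fy=1)
# row-wise edges at half level, right side vs red, u range 398..430
X=[]
for v in range(203,253):
    row=g[v,385:440].astype(float)
    m=row>100
    runs=np.flatnonzero(np.diff(np.r_[0,m.astype(int),0]))
    print(v,[(385+a,385+b) for a,b in zip(runs[::2],runs[1::2])])
P=pts(t)
for v in range(186,252,3): print(v,["%.0f"%(1000*z) for z in P[v,398:428:2,2]])
E
```

```text
203 [(np.int64(385), np.int64(423))]
204 [(np.int64(385), np.int64(401)), (np.int64(403), np.int64(421))]
205 [(np.int64(385), np.int64(401)), (np.int64(403), np.int64(422))]
206 [(np.int64(385), np.int64(423))]
207 [(np.int64(385), np.int64(423))]
208 [(np.int64(385), np.int64(423))]
209 [(np.int64(385), np.int64(423))]
210 [(np.int64(385), np.int64(423))]
211 [(np.int64(385), np.int64(423))]
212 [(np.int64(385), np.int64(423))]
213 [(np.int64(385), np.int64(423))]
214 [(np.int64(385), np.int64(423))]
215 [(np.int64(385), np.int64(423))]
216 [(np.int64(385), np.int64(423))]
217 [(np.int64(385), np.int64(429))]
218 [(np.int64(385), np.int64(429))]
219 [(np.int64(385), np.int64(423))]
220 [(np.int64(385), np.int64(423))]
221 [(np.int64(385), np.int64(423))]
222 [(np.int64(385), np.int64(423))]
223 [(np.int64(385), np.int64(423))]
224 [(np.int64(385), np.int64(423))]
225 [(np.int64(385), np.int64(423))]
226 [(np.int64(385), np.int64(401)), (np.int64(402), np.int64(423))]
227 [(np.int64(402), np.int64(422))]
228 [(np.int64(402), np.int64(422))]
229 [(np.int64(402), np.int64(422))]
230 [
[... 2170 characters left out ...]
, '91', '90', '91', '86', '87', '88', '75', '-2', '-1']
231 ['1', '-1', '79', '77', '82', '87', '92', '90', '89', '90', '87', '85', '76', '1', '-3']
234 ['0', '-3', '75', '85', '84', '86', '89', '92', '91', '88', '90', '87', '79', '-2', '-1']
237 ['1', '-0', '74', '79', '85', '86', '86', '87', '88', '87', '86', '86', '1', '0', '-0']
240 ['1', '-0', '76', '76', '82', '85', '87', '88', '89', '87', '81', '73', '-3', '-1', '-2']
243 ['-3', '2', '-2', '0', '0', '82', '85', '83', '82', '81', '1', '-1', '3', '4', '2']
246 ['-1', '-1', '-0', '1', '3', '80', '86', '83', '84', '80', '4', '-1', '-3', '1', '1']
249 ['-3', '-3', '1', '1046', '-2', '81', '83', '88', '83', '81', '-5', '2', '-0', '3', '-1']
```

```bash
python3 - <<'E'
from h import *
t=load("top0.npz");s=load("side0.npz")
for n,z in(("top",t),("side",s)):
    X=pts(z)
    # stub upper surface points: z between .075 and .1, near stub
    a=ray(t,412,215,.075); print(a)
    m=(X[...,2]>.06)&(X[...,2]<.1)&(abs(X[...,0]-a[0])<.13)&(abs(X[...,1]-a[1])<.035)
    Y=X[m]; print(n,len(Y))
    for x0 in np.arange(a[0]-.06,a[0]+.1,.008):
        k=abs(Y[:,0]-x0)<.004; y=Y[k]
        if len(y)>8: print("%.3f n%d ymin %.4f ymax %.4f zmax %.4f  ymed %.4f"%(x0,len(y),*np.percentile(y[:,1],[2,98]),np.percentile(y[:,2],95),np.median(y[:,1])))
E
```

```text
[ 0.59212835 -0.10401555  0.075     ]
top 2510
0.532 n22 ymin -0.1093 ymax -0.0949 zmax 0.0841  ymed -0.1016
0.540 n53 ymin -0.1117 ymax -0.0949 zmax 0.0852  ymed -0.1023
0.548 n84 ymin -0.1186 ymax -0.0880 zmax 0.0894  ymed -0.1022
0.556 n99 ymin -0.1199 ymax -0.0871 zmax 0.0910  ymed -0.1015
0.564 n103 ymin -0.1204 ymax -0.0872 zmax 0.0905  ymed -0.1013
0.572 n105 ymin -0.1199 ymax -0.0874 zmax 0.0931  ymed -0.1013
0.580 n97 ymin -0.1196 ymax -0.0885 zmax 0.0923  ymed -0.1022
0.588 n96 ymin -0.1193 ymax -0.0884 zmax 0.0931  ymed -0.1027
0.596 n96 ymin -0.1193 ymax -0.0889 zmax 0.0925  ymed -0.1016
0.604 n123 ymin -0.1237 ymax -0.0863 zmax 0.0951  ymed -0.1029
0.612 n89 ymin -0.1223 ymax -0.0838 zmax 0.0977  ymed -0.1015
0.620 n74 ymin -0.1163 ymax -0.0925 zmax 0.0890  ymed -0.1033
0.628 n73 ymin -0.1164 ymax -0.0928 zmax 0.0895  ymed -0.1036
0.636 n71 ymin -0.1164 ymax -0.0935 zmax 0.0899  ymed -0.1037
0.644 n71 ymin -0.1163 ymax -0.0938 zmax 0.0885  ymed -0.1036
0.652 n75 ymin -0.1185 ymax -0.0938 zmax 0.0889  ymed -0.1041
0.660 n227 ymin -0.1382 ymax -0.0735 zmax 0.0962  ymed -0.
[... 720 characters left out ...]
920  ymed -0.0921
0.596 n47 ymin -0.1093 ymax -0.0869 zmax 0.0919  ymed -0.0923
0.604 n59 ymin -0.1161 ymax -0.0862 zmax 0.0946  ymed -0.0924
0.612 n84 ymin -0.1217 ymax -0.0826 zmax 0.0966  ymed -0.0911
0.628 n35 ymin -0.1097 ymax -0.0907 zmax 0.0881  ymed -0.0967
0.636 n43 ymin -0.1091 ymax -0.0911 zmax 0.0889  ymed -0.0971
0.644 n33 ymin -0.1074 ymax -0.0918 zmax 0.0900  ymed -0.0966
0.652 n29 ymin -0.1088 ymax -0.0918 zmax 0.0880  ymed -0.0973
0.660 n90 ymin -0.1372 ymax -0.0759 zmax 0.0968  ymed -0.1042
0.668 n217 ymin -0.1376 ymax -0.0697 zmax 0.0992  ymed -0.0901
0.676 n22 ymin -0.1317 ymax -0.0708 zmax 0.0999  ymed -0.0926
0.684 n16 ymin -0.1222 ymax -0.0715 zmax 0.1000  ymed -0.0964
```

```bash
python3 - <<'E'
from h import *
from scipy.optimize import least_squares
t=load("top0.npz");s=load("side0.npz")
for n,L in(("top",[t]),("side",[s]),("both",[t,s])):
    Y=np.vstack([pts(z)[(lambda X:(X[...,2]>.062)&(X[...,2]<.1)&(X[...,0]>.525)&(X[...,0]<.655)&(abs(X[...,1]+.103)<.03))(pts(z))] for z in L])
    A=Y[(Y[:,0]>.563)&(Y[:,0]<.598)]; B=Y[(Y[:,0]>.622)&(Y[:,0]<.65)]; C=Y[(Y[:,0]>.531)&(Y[:,0]<.538)]
    def f(p,zf):
        o=[]
        for Q,r in((A,.0165),(B,p[3]),(C,.009)):
            yc=p[0]+p[1]*(Q[:,0]-.6); o.append(np.hypot((Q[:,1]-yc)*np.cos(p[1]),Q[:,2]-p[2])-r)
        return np.concatenate(o)
    q=least_squares(f,[-.103,0,.075,.013],args=(0,),loss="soft_l1",f_scale=.0015).x
    print(n,q,len(A),len(B),len(C))
    # flange: points with radius >0.019
    rad=np.hypot(Y[:,1]-(q[0]+q[1]*(Y[:,0]-.6)),Y[:,2]-q[2])
    F=Y[(rad>.0195)&(rad<.0235)]; x=F[:,0]-q[1]*0; print(" flange x pct",np.percentile(x,[2,10,50,90,98]),len(x))
    N=Y[(rad<.0105)]; print(" pipe end xmin",np.percentile(N[:,0],[1,5,10]) )
E
```

```text
top [-0.10492832 -0.02872627  0.0743002   0.01318789] 433 255 36
 flange x pct [0.5760793  0.59162292 0.60912918 0.6122935  0.61277231] 102
 pipe end xmin [0.53297449 0.53327581 0.53368979]
side [-0.10520511 -0.02353984  0.07532126  0.01308682] 214 120 43
 flange x pct [0.56918725 0.59172625 0.61061567 0.61433527 0.61529693] 60
 pipe end xmin [0.53246571 0.53368953 0.5342888 ]
both [-0.10498157 -0.02628255  0.07458538  0.01307462] 647 375 79
 flange x pct [0.57325383 0.59428228 0.60965022 0.61289625 0.61481211] 167
 pipe end xmin [0.53288537 0.5333259  0.53422557]
```

```bash
python3 - <<'E'
from h import *
from scipy.optimize import least_squares
t=load("top0.npz");s=load("side0.npz")
def grey(z):
    c=z["color"].astype(int); return (c.max(2)-c.min(2)<40)
a=ray(t,262,272,.04)
for n,z in(("top",t),("side",s)):
    X=pts(z); m=grey(z)&(np.hypot(X[...,0]-a[0],X[...,1]-a[1])<.05)&(X[...,2]>.006)
    K=X[m&(X[...,2]>.066 if n=="top" else m&(X[...,2]>.055))]
    r=cv2.minAreaRect((K[:,:2]*1e4).astype(np.float32)); print(n,"key med",np.median(K,0),"rect",np.array(r[0])/1e4,np.array(r[1])/10,r[2],"mean",K.mean(0))
    u,sv,vt=np.linalg.svd(K[:,:2]-K[:,:2].mean(0)); print("  long axis yaw",np.degrees(np.arctan2(*vt[0][::-1])), np.ptp((K[:,:2]-K[:,:2].mean(0))@vt.T,axis=0))
    # key top by colour mask ray-cast
    B=X[m&(X[...,2]<.06)&(X[...,2]>.03)]
    np.save(f"band_{n}.npy",B)
# key top face by image in top: height>0.066 mask -> rays at z=.076
X=pts(t); m=(X[...,2]>.066)&(np.hypot(X[...,0]-a[0],X[...,1]-a[1])<.05)&grey(t)
v,u=np.nonzero(m); Q=np.array([ray(t,i,j,.076)[:2] for i,j in zip(u,v)])
r=cv2.minAreaRect((Q*1e4).astype(np.float32)); print("key rays",np.array(r[0])/1e4,np.array(r[1])/10,r[2],Q.mean(0),u.mean(),v.mean())
# band fit
for n,B in(("top",np.load("band_top.npy")),("side",np.load("band_side.npy")),("both",np.vstack([np.load("band_top.npy"),np.load("band_side.npy")]))):
    def f(p):
        yc=np.array([-np.sin(p[2]),np.cos(p[2])]); xc=np.array([np.cos(p[2]),np.sin(p[2])])
        d=B[:,:2]-p[:2]; l=d@yc; ax=d@xc; k=(l<.019)
        rr=np.hypot(l,B[:,2]-.026)-.021
        ex=np.maximum(abs(ax)-.012,0)
        return np.r_[np.where(k,np.clip(rr,-.004,.01),0),ex]
    best=least_squares(f,[a[0],a[1],-.43],x_scale=[.01,.01,.3],loss="soft_l1",f_scale=.002,diff_step=1e-3)
    p=best.x; print(n,p,np.degrees(p[2]),best.cost,len(B)); 
    print("   expect key at",p[:2]+.029*np.array([-np.sin(p[2]),np.cos(p[2])]))
E
```

```text
top key med [0.50125618 0.16431444 0.07475344] rect [0.50139956 0.16437075] [ 8.04465637 23.93546295] 12.134878158569336 mean [0.50137387 0.16399898 0.07452962]
  long axis yaw -77.81933784717322 [0.02393696 0.00804999]
side key med [0.50009362 0.16749475 0.06895356] rect [0.50141265 0.16409097] [10.03807144 26.31116028] 6.2494587898254395 mean [0.50036318 0.16679684 0.06796174]
  long axis yaw 97.2896668299904 [0.02635853 0.01006336]
key rays [0.50122651 0.1639347 ] [ 8.42838669 23.8473587 ] 11.872797966003418 [0.50129578 0.16385017] 250.24 267.92
top [ 0.4905275   0.13707866 -0.37190957] -21.308848505965507 0.0003336971266325299 370
   expect key at [0.50106596 0.16409608]
side [ 0.49177802  0.13672634 -0.38705752] -22.176762352805536 0.00018470682691830028 353
   expect key at [0.50272451 0.16358103]
both [ 0.49140306  0.13633428 -0.38095778] -21.82727275638411 0.0005186266271432563 723
   expect key at [0.50218555 0.16325524]
```

Request:
apply_moves(
  commands="0 0 0 0 -10;0 0 0 0 -10;0 0 0 0 -10;0 0 0 0 -10;0 0 0 0 -10;0 0 0 0 -10;0 0 0 0 -10;0 0 0 0 -10",
)

```text
clock: 1.1
ee_pos: [0.1708, -0.6529, 0.2067]
ee_rot: [-3.141, 0.0, 0.087]
force: [-0.0, 0.2, 1.3]
gripper_width: 0.0428
```

```bash
cat >> h.py <<'E'
def togo(target,yaw_deg,verbose=True):
    from cell import sense
    s=sense(); T=R.from_euler("xyz",s["ee_rot"]).as_matrix()
    d=T.T@(np.asarray(target)-s["ee_pos"]); yaw=np.degrees(np.arctan2(T[1,0],T[0,0]))
    print("t",round(float(s["clock"]),2),"pos",s["ee_pos"].round(4),"rpy",np.degrees(s["ee_rot"]).round(2),"F",s["force"].round(2),"M",s["ft_torque"].round(3),"w",round(s["gripper_width"],4),"q",s["joint_pos"].round(3))
    print("tool shift mm",(1000*d).round(1),"spin deg",round((yaw-yaw_deg+180)%360-180,1))
E
python3 -c "
from h import *
togo([.5013,.164,.207],12)"
```

```text
t 1.1 pos [ 0.1708 -0.6529  0.2067] rpy [-1.7996e+02  1.0000e-02  4.9900e+00] F [-0.05  0.18  1.31] M [ 0.021 -0.046  0.006] w 0.0428 q [-1.353  0.116  1.442 -0.     1.584 -1.44 ]
tool shift mm [ 4.003e+02 -7.851e+02  3.000e-01] spin deg -7.0
```

Request:
apply_moves(
  commands="0 0.025 -0.049 0 0;0 0.025 -0.049 0 0;0 0.025 -0.049 0 0;0 0.025 -0.049 0 0;0 0.025 -0.049 0 0;0 0.025 -0.049 0 0;0 0.025 -0.049 0 0;0 0.025 -0.049 0 0",
)

```text
clock: 2.1
ee_pos: [0.3385, -0.2444, 0.207]
ee_rot: [3.142, -0.0, 0.081]
force: [0.5, -0.7, 0.1]
gripper_width: 0.0424
```

Request:
apply_moves(
  commands="0 0.025 -0.049 0 0;0 0.025 -0.049 0 0;0 0.025 -0.049 0 0;0 0.025 -0.049 0 0;0 0.025 -0.049 0 0;0 0.025 -0.049 0 0;0 0.02 -0.045 0 -7;0 0 0 0 0",
)

```text
clock: 3.1
ee_pos: [0.4804, 0.1081, 0.2064]
ee_rot: [-3.141, 0.002, 0.209]
force: [-0.0, -0.1, -1.2]
gripper_width: 0.0427
```

```bash
python3 -c "
from h import *
togo([.5013,.164,.12],12)"
```

```text
t 3.1 pos [0.4804 0.1081 0.2064] rpy [-1.7998e+02  9.0000e-02  1.1950e+01] F [-0.   -0.12 -1.23] M [-0.005  0.012  0.044] w 0.0427 q [ 0.169 -0.288  1.822  0.     1.61  -0.039]
tool shift mm [ 32.2 -50.3  86.4] spin deg -0.0
```

Request:
apply_moves(
  commands="0 0.016 -0.025 0.01 0;0 0.016 -0.025 0.04 0;0 0 0 0.035 0;0 0 0 0 0;0 0 0 0 0",
)

```text
clock: 3.72
ee_pos: [0.5019, 0.1605, 0.1239]
ee_rot: [3.142, -0.001, 0.202]
force: [0.5, -0.3, 0.9]
gripper_width: 0.0428
```

```bash
python3 -c "
from h import *
togo([.5013,.164,.0495],12)
from cell import snapshot
t=snapshot('top');s=snapshot('side')
crop(s,240,180,370,330,4,'pics/s1.png');crop(t,200,220,320,320,5,'pics/t1.png')
print(proj(t,[.5013,.164,.0735]),proj(s,[.5013,.164,.0735]))
"
```

```text
t 3.73 pos [0.5019 0.1605 0.1239] rpy [ 1.80e+02 -8.00e-02  1.16e+01] F [ 0.47 -0.32  0.93] M [ 0.052 -0.008  0.004] w 0.0428 q [ 0.261 -0.177  1.863 -0.     1.454  0.059]
tool shift mm [-0.  -3.5 74.4] spin deg -0.4
(np.float64(250.3020116742302), np.float64(267.99909053129653)) (np.float64(299.74959090402683), np.float64(287.186566850425))
```

View pics/s1.png

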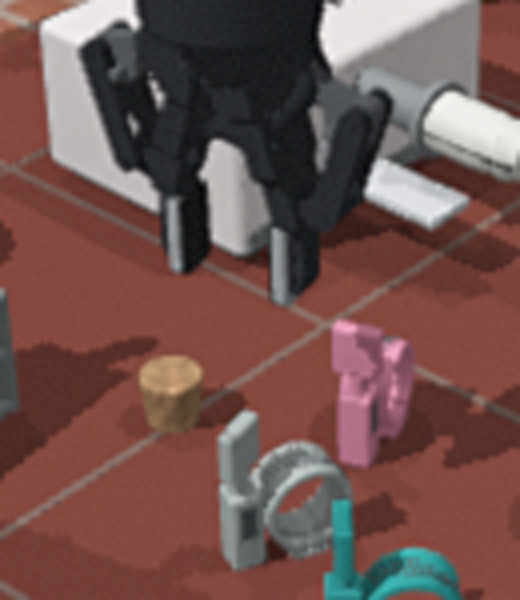

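Request:
apply_moves(
  commands="0 0 -0.003 0.02 -0.4;0 0 0 0.025 0;0 0 0 0.015 0;0 0 0 0.008 0;0 0 0 0 0;0 0 0 0 0",
)

```text
clock: 4.58
ee_pos: [0.5013, 0.164, 0.055]
ee_rot: [-3.142, -0.001, 0.21]
force: [0.4, -0.2, 1.0]
gripper_width: 0.0427
```

```bash
python3 -c "
from h import *
togo([.5013,.164,.0495],12)
from cell import snapshot
t=snapshot('top');s=snapshot('side')
crop(s,260,230,360,340,5,'pics/s2.png')
"
```

```text
t 4.58 pos [0.5013 0.164  0.055 ] rpy [-1.800e+02 -6.000e-02  1.205e+01] F [ 0.39 -0.2   1.03] M [-0.021  0.005 -0.009] w 0.0427 q [ 0.268 -0.125  1.933  0.     1.332  0.058]
tool shift mm [0.  0.1 5.5] spin deg 0.1
```

View pics/s2.png

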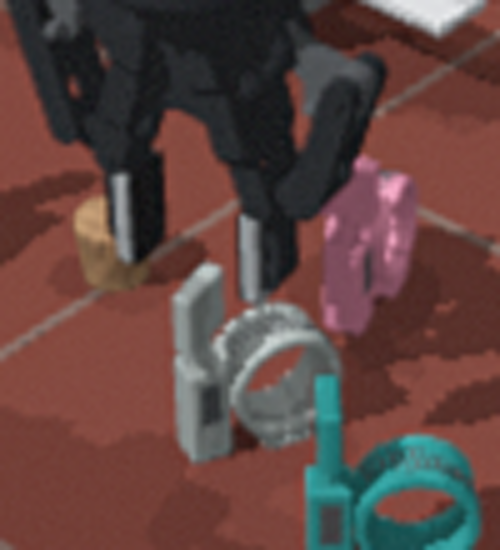

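```bash
python3 - <<'E'
from h import *
from cell import snapshot
s=snapshot('side');t=snapshot('top')
for z in(.055,.062,.068,.076): 
    u,v=proj(s,[.5013,.164,z]); print(z,(u-260)*5,(v-230)*5)
ax=np.array([np.cos(.21),np.sin(.21),0])
for w in(-1,1):
    for z in (.055,.062,.07):
        u,v=proj(s,np.array([.5013,.164,z])+w*.0215*ax); print(w,z,(u-260)*5,(v-230)*5)
X=pts(s); c=s["color"].astype(int)
for (u,v) in((382,270),(250/5+260,285/5+230),(122/5+260,240/5+230)):
    print(u,v,X[int(v),int(u)])
X=pts(s)
m=(X[...,2]>.05)&(X[...,2]<.09)&(abs(X[...,1]-.164)<.03)&(abs(X[...,0]-.5)<.06)
Y=X[m]; 
for lo in (.45,.46,.47,.48,.49,.5,.51,.52,.53,.54):
    k=(Y[:,0]>=lo)&(Y[:,0]<lo+.01); 
    if k.sum()>3: print(lo,k.sum(),Y[k].min(0).round(3),Y[k].max(0).round(3))
E
```

```text
0.055 200.61460438151101 327.764577431783
0.062 199.91267614473628 312.0343206016898
0.068 199.30680000703916 298.45659747576576
0.076 198.49283177642235 280.2155171938719
-1 0.055 252.75082690918737 345.8989755659985
-1 0.062 252.2407277329492 330.0945719942308
-1 0.07 251.6529871613963 311.88460495051856
1 0.055 149.4064875011165 309.9529997188114
1 0.062 148.51962328181799 294.29677016051244
1 0.07 147.49791967144688 276.2601576594844
382 270 [ 4.83785759e-01 -5.71699139e-02 -1.51420666e-04]
310.0 287.0 [0.4709799  0.16952961 0.09195726]
284.4 278.0 [0.52456984 0.17854354 0.0903666 ]
0.46 5 [0.467 0.154 0.087] [0.469 0.162 0.089]
0.47 18 [0.47  0.15  0.081] [0.478 0.17  0.09 ]
0.49 74 [0.496 0.157 0.051] [0.5   0.177 0.079]
0.5 69 [0.5   0.151 0.051] [0.508 0.177 0.078]
0.51 8 [0.518 0.171 0.083] [0.52 0.18 0.09]
0.52 28 [0.521 0.159 0.081] [0.527 0.181 0.09 ]
```

Request:
apply_moves(
  commands="-0.5 0 0 0 0;-0.5 0 0 0 0;-0.5 0 0 0 0",
)

```text
clock: 5.15
ee_pos: [0.5009, 0.164, 0.0542]
ee_rot: [-3.142, -0.0, 0.21]
force: [-0.2, -0.3, -0.3]
gripper_width: 0.0215
```

```bash
python3 - <<'E'
from h import *
from cell import snapshot
togo([.5013,.164,.0495],12)
s=snapshot('side')
crop(s,260,230,360,340,5,'pics/s3.png')
X=pts(s)
m=(X[...,2]>.05)&(X[...,2]<.1)&(abs(X[...,1]-.164)<.03)&(abs(X[...,0]-.5)<.06)
Y=X[m]; 
for lo in np.arange(.46,.55,.005):
    k=(Y[:,0]>=lo)&(Y[:,0]<lo+.005); 
    if k.sum()>3: print(lo,k.sum(),Y[k].min(0).round(3),Y[k].max(0).round(3))
E
```

```text
t 5.15 pos [0.5009 0.164  0.0542] rpy [-180.     -0.     12.06] F [-0.17 -0.3  -0.33] M [-0.024 -0.013 -0.041] w 0.0215 q [ 0.268 -0.125  1.934  0.     1.332  0.058]
tool shift mm [0.4 0.  4.7] spin deg 0.1
0.47500000000000003 38 [0.475 0.151 0.086] [0.48  0.167 0.1  ]
0.48000000000000004 41 [0.48  0.152 0.079] [0.485 0.172 0.1  ]
0.48500000000000004 15 [0.485 0.169 0.08 ] [0.489 0.173 0.099]
0.49500000000000005 69 [0.496 0.159 0.051] [0.5   0.177 0.078]
0.5 56 [0.5   0.152 0.051] [0.505 0.177 0.078]
0.5050000000000001 28 [0.506 0.155 0.075] [0.51  0.178 0.099]
0.51 73 [0.51  0.154 0.078] [0.515 0.179 0.1  ]
0.52 12 [0.52  0.173 0.085] [0.525 0.176 0.1  ]
```

View pics/s3.png

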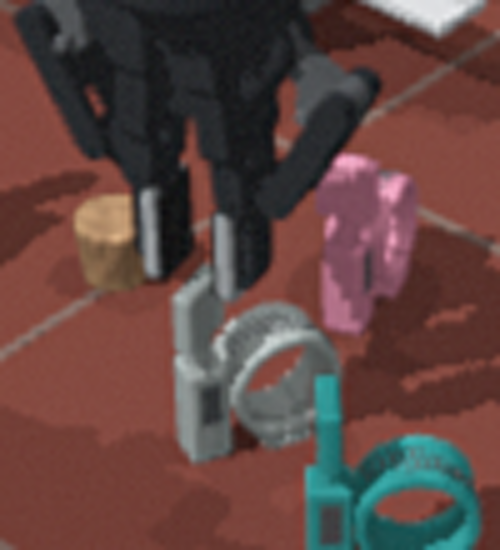

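Request:
apply_moves(
  commands="-0.5 0 0 0.006 0;-0.5 0 0 0.006 0;-0.5 0 0 0 0",
)

```text
clock: 5.58
ee_pos: [0.5004, 0.1638, 0.0414]
ee_rot: [3.142, 0.001, 0.21]
force: [-0.0, -1.0, 0.1]
gripper_width: 0.0213
```

```bash
cat > look.py <<'E'
from h import *
import sys
from cell import snapshot
togo([.5013,.164,.0495],12)
s=snapshot('side');t=snapshot('top')
a=cv2.resize(s["color"][230:340,260:360,::-1],None,fx=5,fy=5,interpolation=cv2.INTER_CUBIC)
cv2.imwrite(sys.argv[1],a)
X=pts(s)
m=(X[...,2]>.03)&(X[...,2]<.1)&(abs(X[...,1]-.164)<.03)&(abs(X[...,0]-.5)<.06)
Y=X[m]; 
for lo in np.arange(.46,.55,.005):
    k=(Y[:,0]>=lo)&(Y[:,0]<lo+.005); 
    if k.sum()>3: print(lo.round(3),k.sum(),Y[k].min(0).round(3),Y[k].max(0).round(3))
E
python3 look.py pics/s4.png
```

```text
t 5.58 pos [0.5004 0.1638 0.0414] rpy [1.7999e+02 7.0000e-02 1.2060e+01] F [-0.01 -1.01  0.1 ] M [-0.023 -0.035  0.011] w 0.0213 q [ 0.268 -0.113  1.945 -0.     1.31   0.057]
tool shift mm [ 0.9  0.  -8.1] spin deg 0.1
0.47 8 [0.474 0.163 0.078] [0.475 0.166 0.094]
0.475 75 [0.475 0.134 0.045] [0.48  0.168 0.099]
0.48 76 [0.48  0.135 0.043] [0.485 0.173 0.099]
0.485 58 [0.485 0.135 0.032] [0.49  0.173 0.1  ]
0.49 46 [0.49  0.136 0.03 ] [0.495 0.168 0.049]
0.495 143 [0.495 0.136 0.03 ] [0.5   0.178 0.079]
0.5 82 [0.5   0.135 0.031] [0.505 0.178 0.078]
0.505 64 [0.505 0.147 0.03 ] [0.51  0.177 0.1  ]
0.51 104 [0.51  0.145 0.038] [0.514 0.18  0.1  ]
0.515 17 [0.516 0.152 0.073] [0.52  0.177 0.099]
0.52 10 [0.52  0.172 0.077] [0.523 0.175 0.097]
```

View pics/s4.png

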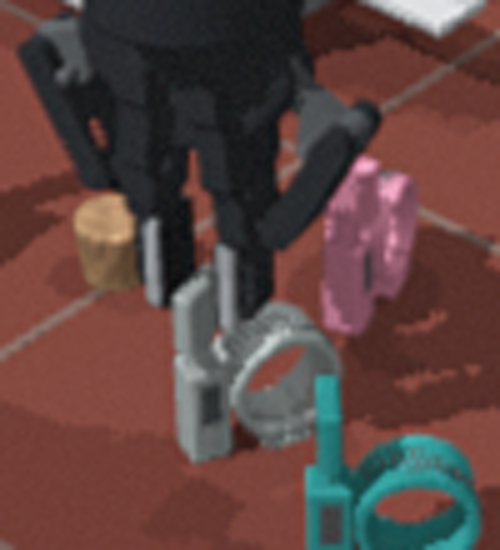

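Request:
apply_moves(
  commands="-0.5 0.001 0 0.007 0;-0.5 0 0 0.005 0;-0.5 0 0 0 0",
)

```text
clock: 6.05
ee_pos: [0.5015, 0.1641, 0.0296]
ee_rot: [3.142, 0.001, 0.21]
force: [-0.5, -0.2, -0.9]
gripper_width: 0.0211
```

```bash
python3 look.py pics/s5.png
```

```text
t 6.05 pos [0.5015 0.1641 0.0296] rpy [1.800e+02 5.000e-02 1.206e+01] F [-0.47 -0.23 -0.87] M [ 0.068 -0.022 -0.011] w 0.0211 q [ 0.268 -0.099  1.953  0.     1.288  0.057]
tool shift mm [ -0.3   0.  -19.9] spin deg 0.1
0.47 5 [0.473 0.164 0.086] [0.475 0.171 0.099]
0.475 83 [0.475 0.134 0.045] [0.48  0.174 0.1  ]
0.48 94 [0.48  0.134 0.042] [0.485 0.174 0.098]
0.485 72 [0.485 0.134 0.031] [0.49  0.174 0.098]
0.49 47 [0.49  0.134 0.03 ] [0.495 0.171 0.049]
0.495 108 [0.495 0.135 0.032] [0.5   0.178 0.077]
0.5 61 [0.5   0.154 0.034] [0.505 0.178 0.077]
0.505 32 [0.505 0.153 0.032] [0.51  0.178 0.092]
0.51 147 [0.51  0.155 0.041] [0.515 0.179 0.099]
0.515 26 [0.515 0.153 0.057] [0.52  0.181 0.099]
0.52 26 [0.52  0.173 0.061] [0.525 0.18  0.099]
```

View pics/s5.png

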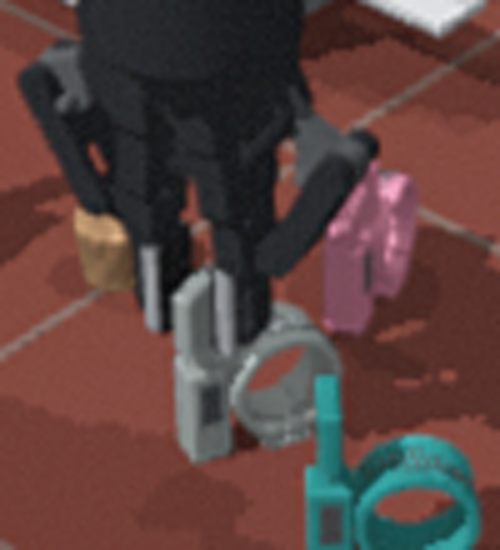

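```bash
python3 - <<'E'
from h import *
s=load("side0.npz")
ax=np.array([np.cos(.21),np.sin(.21),0]);py=np.array([-np.sin(.21),np.cos(.21),0])
for w in(-1,1):
  for z in(.03,.045,.05,.055,.06):
    for e in (0,.011):
        u,v=proj(s,np.array([.5013,.164,z])+w*.0125*ax+e*py); print(w,z,e,round((u-260)*5),round((v-230)*5))
E
```

```text
-1 0.03 0 233 394
-1 0.03 0.011 217 411
-1 0.045 0 232 361
-1 0.045 0.011 215 378
-1 0.05 0 231 349
-1 0.05 0.011 215 367
-1 0.055 0 231 338
-1 0.055 0.011 215 355
-1 0.06 0 230 327
-1 0.06 0.011 214 344
1 0.03 0 174 372
1 0.03 0.011 157 389
1 0.045 0 172 340
1 0.045 0.011 155 356
1 0.05 0 171 329
1 0.05 0.011 155 345
1 0.055 0 171 317
1 0.055 0.011 154 334
1 0.06 0 170 306
1 0.06 0.011 154 323
```

Request:
apply_moves(
  commands="-0.5 0 0 0.005 0;-0.5 0 0 0 0;-1 0 0 0 0;-1 0 0 0 0;-1 0 0 0 0;-1 0 0 0 0",
)

```text
clock: 6.9
ee_pos: [0.5018, 0.1641, 0.0252]
ee_rot: [3.142, -0.0, 0.21]
force: [-0.4, -0.3, -1.4]
gripper_width: 0.0067
```

```bash
python3 look.py pics/s6.png
```

```text
t 6.9 pos [0.5018 0.1641 0.0252] rpy [180.    -0.    12.06] F [-0.38 -0.3  -1.38] M [-0.008 -0.048  0.028] w 0.0067 q [ 0.268 -0.094  1.957 -0.     1.279  0.057]
tool shift mm [ -0.6   0.  -24.3] spin deg 0.1
0.465 7 [0.466 0.167 0.094] [0.47 0.17 0.1 ]
0.47 4 [0.471 0.137 0.045] [0.474 0.17  0.1  ]
0.475 16 [0.476 0.135 0.043] [0.48  0.169 0.1  ]
0.48 79 [0.481 0.135 0.036] [0.485 0.174 0.1  ]
0.485 137 [0.485 0.136 0.03 ] [0.49  0.175 0.1  ]
0.49 117 [0.49  0.134 0.03 ] [0.495 0.175 0.1  ]
0.495 95 [0.495 0.134 0.032] [0.5   0.178 0.086]
0.5 71 [0.5   0.136 0.03 ] [0.505 0.178 0.099]
0.505 94 [0.505 0.161 0.033] [0.51  0.181 0.099]
0.51 30 [0.51  0.161 0.034] [0.515 0.179 0.1  ]
0.515 14 [0.515 0.16  0.059] [0.517 0.178 0.1  ]
0.52 10 [0.52  0.174 0.092] [0.525 0.183 0.099]
0.525 7 [0.525 0.179 0.094] [0.53  0.183 0.099]
0.53 4 [0.531 0.181 0.096] [0.534 0.182 0.099]
```

View pics/s6.png

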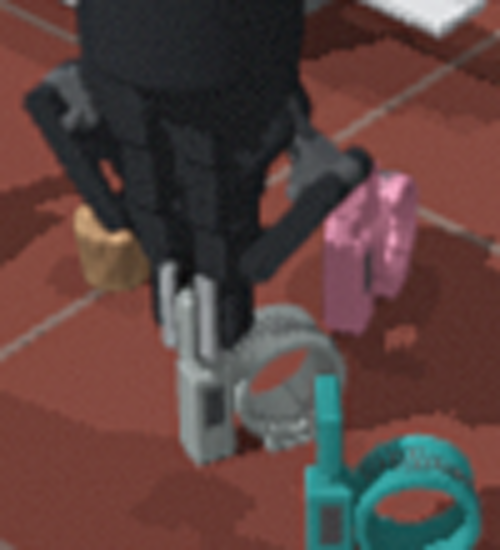

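Request:
apply_moves(
  commands="-1 0 0 -0.01 0;-1 0 0 -0.02 0;-1 0 0 -0.03 0;-1 0 0 -0.03 0;-1 0 0 -0.015 0;-1 0 0 0 0;-1 0 0 0 0",
)

```text
clock: 7.88
ee_pos: [0.5014, 0.1641, 0.1292]
ee_rot: [3.142, 0.001, 0.21]
force: [-0.6, -0.2, -1.0]
gripper_width: 0.0068
```

```bash
cat > look2.py <<'E'
from h import *
import sys
from cell import snapshot,sense
s=snapshot('side');t=snapshot('top'); st=sense(); p=st["ee_pos"]
np.savez("side_"+sys.argv[1],**s);np.savez("top_"+sys.argv[1],**t)
o=[]
for z in (s,t):
    u,v=map(int,proj(z,p+[0,-.01,.03])); u0=max(0,min(640-100,u-50));v0=max(0,min(480-110,v-55))
    o.append(cv2.resize(z["color"][v0:v0+110,u0:u0+100,::-1],None,fx=4,fy=4,interpolation=cv2.INTER_CUBIC)); print("crop origin",u0,v0)
cv2.imwrite("pics/"+sys.argv[1]+".png",np.hstack(o))
togo(p,12)
E
python3 look2.py a1
```

```text
crop origin 251 188
crop origin 201 209
t 7.97 pos [0.5014 0.164  0.129 ] rpy [1.800e+02 1.000e-01 1.206e+01] F [-0.87 -1.62 -0.43] M [ 0.041 -0.034  0.013] w 0.0068 q [ 0.268 -0.176  1.854  0.     1.465  0.057]
tool shift mm [0. 0. 0.] spin deg 0.1
```

View pics/a1.png

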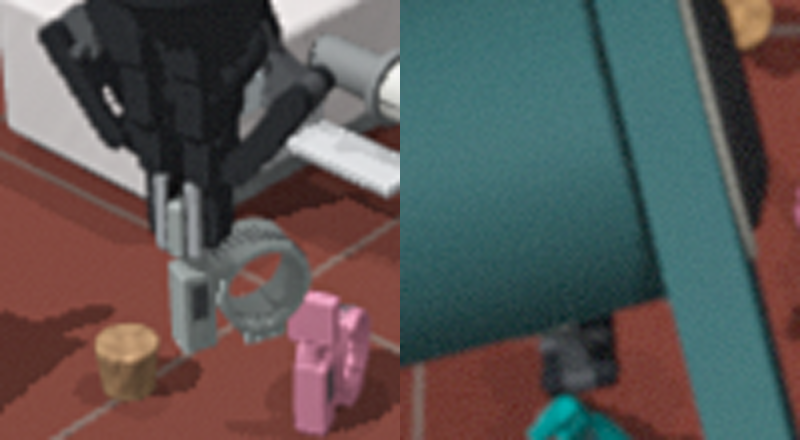

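Request:
apply_moves(
  commands="-1 0 0 0 -7;-1 0 0 0 -7;-1 0 0 0 -6.5;-1 -0.022 0.033 0 0;-1 -0.022 0.033 0 0;-1 -0.022 0.033 0 0;-1 -0.022 0.033 0 0;-1 -0.022 0.033 0 0",
)

```text
clock: 8.98
ee_pos: [0.4974, -0.0353, 0.1294]
ee_rot: [-3.141, 0.001, 0.568]
force: [1.2, 0.6, -0.4]
gripper_width: 0.0071
```

Request:
apply_moves(
  commands="-1 -0.022 0.033 0 0;-1 0 0 0 0;-1 0 0 0 0",
)

```text
clock: 9.35
ee_pos: [0.4969, -0.0735, 0.1296]
ee_rot: [-3.141, 0.001, 0.568]
force: [0.2, 0.7, -1.0]
gripper_width: 0.0071
```

```bash
python3 look2.py a2; python3 -c "
from h import *
togo([.4973,-.0733,.0735],32.5)"
```

```text
crop origin 338 138
crop origin 358 214
t 9.45 pos [ 0.4971 -0.073   0.1299] rpy [-1.7997e+02  1.0000e-02  3.2600e+01] F [ 0.21  0.32 -1.56] M [ 0.072 -0.005  0.017] w 0.0069 q [-0.197 -0.236  1.904  0.     1.475 -0.766]
tool shift mm [0. 0. 0.] spin deg 20.6
t 9.45 pos [ 0.4971 -0.073   0.1299] rpy [-1.7997e+02  1.0000e-02  3.2600e+01] F [ 0.21  0.32 -1.56] M [ 0.072 -0.005  0.017] w 0.0069 q [-0.197 -0.236  1.904  0.     1.475 -0.766]
tool shift mm [ 0.1  0.4 56.4] spin deg 0.1
```

View pics/a2.png

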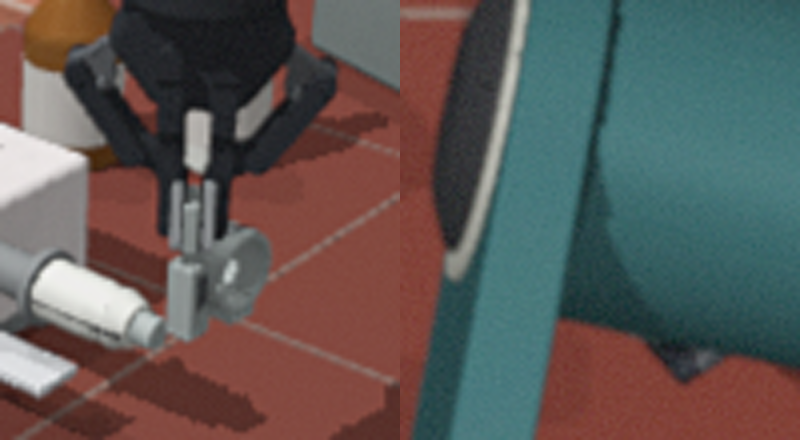

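```bash
cat > fit.py <<'E'
from h import *
import sys
from scipy.optimize import least_squares
from cell import sense
s=load("side_%s.npz"%sys.argv[1]); st=sense()
p=st["ee_pos"]; yaw=st["ee_rot"][2]-np.radians(34.1)
e=np.array([np.cos(yaw),np.sin(yaw)]);n=np.array([-e[1],e[0]])
X=pts(s); c0=np.r_[p[:2]-.029*n,p[2]+.001]
d=X-c0; L=d[...,:2]@n; A=d[...,:2]@e; Z=d[...,2]
c=s["color"].astype(int); m=(abs(A)<.03)&(L>-.03)&(L<.017)&(abs(Z)<.028)&(c.max(2)-c.min(2)<45)
B=X[m]; print("n",len(B),"guess",c0.round(4),np.degrees(yaw).round(1))
def f(q):
    e=np.array([np.cos(q[3]),np.sin(q[3])]);n=np.array([-e[1],e[0]])
    d=B-q[:3]; l=d[:,:2]@n;a=d[:,:2]@e; r=np.hypot(l,d[:,2])
    # shell 18..21 mm, |a|<12
    er=np.maximum(np.maximum(r-.021,.018-r),0); ea=np.maximum(abs(a)-.012,0)
    return np.hypot(er,ea)
b=least_squares(f,np.r_[c0,yaw],x_scale=[.01,.01,.01,.3],loss="soft_l1",f_scale=.002,diff_step=1e-3)
q=b.x;print("fit",q[:3].round(4),"yaw",np.degrees(q[3]).round(1),"off",((q[:3]-c0)*1000).round(1),"rms mm",1000*np.sqrt((f(q)**2).mean()),"init",1000*np.sqrt((f(np.r_[c0,yaw])**2).mean()))
# housing outer (+y) face
H=X[(abs(A)<.014)&(L>.03)&(L<.045)&(Z<.012)&(Z>-.024)&(c.max(2)-c.min(2)<45)]
h=(H[:,:2]-c0[:2])
pf=np.polyfit(h@e,h@n,1); print("housing face n",len(H),"slope deg vs guess",np.degrees(pf[0]),"L",np.median(h@n),"A med",np.median(h@e),"z rng",(np.percentile(H[:,2],[2,98])-c0[2]))
E
python3 fit.py a2
```

```text
n 267 guess [ 0.4963 -0.102   0.1309] -1.5
fit [ 0.4932 -0.1009  0.1309] yaw -1.3 off [-3.1  1.1  0. ] rms mm 1.501638329753895 init 1.7490675526914745
housing face n 133 slope deg vs guess 7.054853183750329 L 0.03601944901951906 A med -0.00407954165886804 z rng [-0.02251028  0.01117357]
```

```bash
cat > avg.py <<'E'
import numpy as np,sys
from cell import snapshot
L=[snapshot("side") for _ in range(8)]
D=np.stack([l["depth"] for l in L]); D[D==0]=np.nan
s=L[0]; s["depth"]=np.nan_to_num(np.nanmedian(D,0)).astype(np.float32); s["color"]=np.mean([l["color"] for l in L],0).astype(np.uint8)
np.savez("side_"+sys.argv[1],**s)
E
python3 avg.py a3; python3 fit.py a3; python3 - <<'E'
from h import *
s=load("side_a3.npz")
crop(s,370,170,420,225,10,"pics/a3.png")
E
```

```text
n 260 guess [ 0.4964 -0.1026  0.1312] -1.5
fit [ 0.4925 -0.1     0.1309] yaw 4.1 off [-3.8  2.6 -0.3] rms mm 1.0741640757984228 init 1.4285608006131105
housing face n 139 slope deg vs guess 12.719317470705091 L 0.03686903267877653 A med -0.003733317666209646 z rng [-0.02335026  0.01111971]
```

View pics/a3.png

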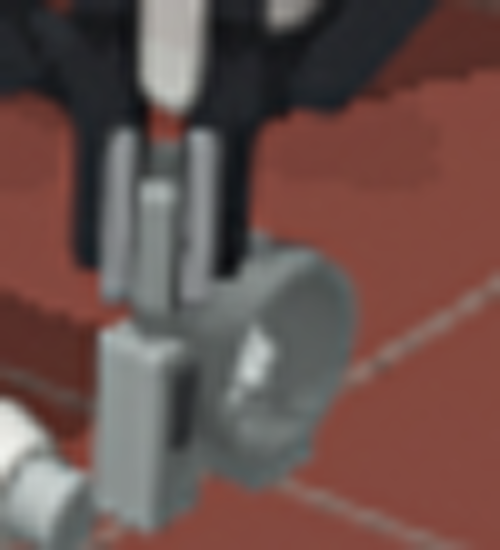

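```bash
python3 - <<'E'
from h import *
from cell import sense
s=load("side_a3.npz"); st=sense(); print(st["ee_pos"])
f=lambda a,b,z: ray(s,370+a/10-.45,170+b/10-.45,z)
for z,V in((.105,[(93,510),(152,532),(203,492)]),(.145,[(98,325),(157,350),(205,330)])):
    P=[f(*v,z)[:2] for v in V]; print(z,np.array(P).round(4).tolist())
    for a,b in((1,0),(2,1)):
        d=P[b]-P[a]; print("  len",np.linalg.norm(d)*1000,"dir",np.degrees(np.arctan2(d[1],d[0])))
# model projection
p=st["ee_pos"]
for yaw in(-1.5,3,7):
    y=np.radians(yaw);e=np.array([np.cos(y),np.sin(y),0]);n=np.array([-e[1],e[0],0])
    print(yaw,[[tuple(np.round((np.array(proj(s,np.r_[p[:2],0]+a*.008*e+b*.008*n+[0,0,z]))-[370,170]+.45)*10).astype(int)) for a,b in((1,1),(-1,1),(-1,-1))] for z in(.105,.145)])
E
```

```text
[ 0.49713466 -0.07357798  0.13022124]
0.105 [[0.5041, -0.0666], [0.4902, -0.0673], [0.4918, -0.0864]]
  len 13.972768451354158 dir 2.7570458597547893
  len 19.182263050641115 dir 94.9396146765112
0.145 [[0.5062, -0.0683], [0.4915, -0.0676], [0.4892, -0.0801]]
  len 14.739652190865112 dir -2.7454221798884637
  len 12.682631196467836 dir 79.71027207611004
-1.5 [[(np.int64(86), np.int64(510)), (np.int64(150), np.int64(537)), (np.int64(200), np.int64(506))], [(np.int64(94), np.int64(331)), (np.int64(159), np.int64(358)), (np.int64(210), np.int64(328))]]
3 [[(np.int64(86), np.int64(512)), (np.int64(154), np.int64(537)), (np.int64(199), np.int64(504))], [(np.int64(94), np.int64(333)), (np.int64(164), np.int64(358)), (np.int64(209), np.int64(326))]]
7 [[(np.int64(87), np.int64(514)), (np.int64(158), np.int64(537)), (np.int64(198), np.int64(502))], [(np.int64(95), np.int64(335)), (np.int64(168), np.int64(357)), (np.int64(208), np.int64(324))]]
```

Request:
apply_moves(
  commands="-1 0 0 0.02 0;-1 0 0 0.02 0;-1 0 0 0.016 0;-1 0.008 0.006 0 0;-1 0.008 0.005 0 0;-1 0 0 0 0;-1 0 0 0 0",
)

```text
clock: 10.72
ee_pos: [0.5167, -0.0744, 0.0745]
ee_rot: [3.141, -0.0, 0.568]
force: [0.3, 0.3, -1.2]
gripper_width: 0.0069
```

```bash
cat > st.py <<'E'
from h import *
from cell import sense
s=sense(); p=s["ee_pos"]; y=-.026
e=np.array([np.cos(y),np.sin(y)]);n=np.array([-e[1],e[0]])
b=p[:2]-.029*n-np.array([.6065,-.1052])
print("bore in seat mm: x %.1f y %.1f z %.1f"%(1000*b@e,1000*b@n,1000*(p[2]+.001-.075)))
togo(p,32.5)
E
python3 avg.py b1; python3 st.py; python3 - <<'E'
from h import *
s=load("side_b1.npz")
crop(s,340,170,420,240,8,"pics/b1.png")
for x in(-.09,): print((np.array(proj(s,[.6065-.074,-.1033,.075]))-[340,170])*8)
E
```

```text
bore in seat mm: x -90.8 y -0.6 z 0.3
t 11.12 pos [ 0.5165 -0.0744  0.0743] rpy [ 1.7999e+02 -1.0000e-02  3.2550e+01] F [ 0.44 -0.32 -0.6 ] M [ 0.051 -0.003  0.033] w 0.0068 q [-0.192 -0.154  1.926 -0.     1.369 -0.76 ]
tool shift mm [0. 0. 0.] spin deg 0.1
[304.42926273 414.03784629]
```

View pics/b1.png

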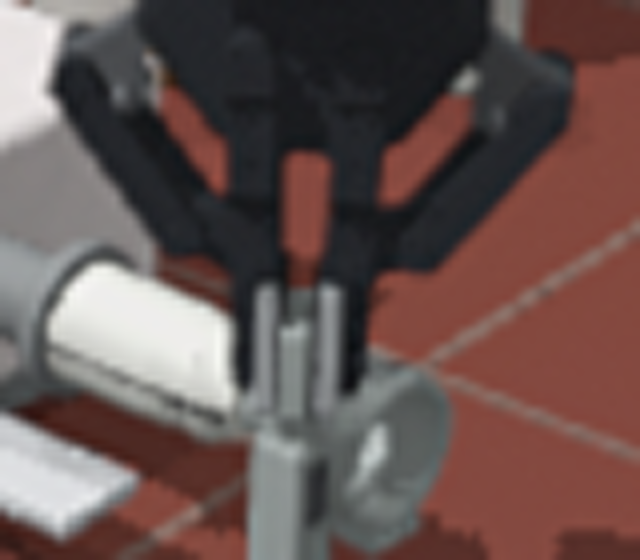

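```bash
cat > ringp.py <<'E'
from h import *
import sys
from cell import sense
s=load("side_%s.npz"%sys.argv[1]); p=sense()["ee_pos"]; o=[int(a) for a in sys.argv[2:4]]; k=int(sys.argv[4])
y=-.026
e=np.array([np.cos(y),np.sin(y),0]);n=np.array([-e[1],e[0],0])
c=p-.029*n+[0,0,.001]
img=cv2.resize(s["color"][o[1]:o[1]+int(560/k),o[0]:o[0]+int(640/k),::-1],None,fx=k,fy=k,interpolation=cv2.INTER_CUBIC).copy()
a=np.linspace(0,2*np.pi,60)
def P(q): return (np.array(proj(s,q))-o+.5)*k-.5
def poly(f,col): 
    cv2.polylines(img,[np.array([P(f(t)) for t in a]).round().astype(int)],True,col,1)
up=np.array([0,0,1.])
for r in(.018,.021): poly(lambda t:c-.012*e+r*(np.cos(t)*n+np.sin(t)*up),(0,255,0))
S=np.array([.6065,-.1052,.075])
poly(lambda t:S-.074*e+.009*(np.cos(t)*n+np.sin(t)*up),(255,0,0))
poly(lambda t:S+.022*(np.cos(t)*n+np.sin(t)*up),(255,0,0))
poly(lambda t:S-.034*e+.0165*(np.cos(t)*n+np.sin(t)*up),(255,0,255))
h=c+.029*n
for z in(-.026,.014): cv2.polylines(img,[np.array([P(h+.008*(i*e+j*n)+z*up) for i,j in((1,1),(-1,1),(-1,-1))]).round().astype(int)],False,(0,255,255),1)
cv2.imwrite(sys.argv[5],img)
E
python3 ringp.py b1 340 170 8 pics/b1r.png
```

```text
(no output)
```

View pics/b1r.png

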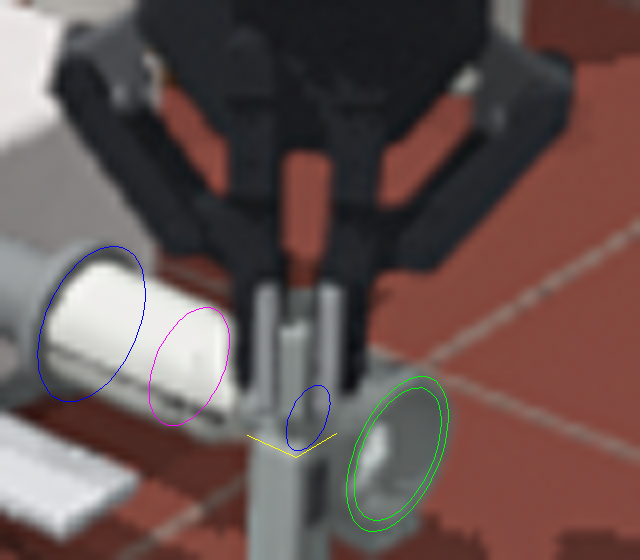

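Request:
apply_moves(
  commands="-1 0.0003 -0.0005 0.001 0;-1 0.0041 0.0028 0 0;-1 0.0041 0.0028 0 0;-1 0.0041 0.0028 0 0;-1 0 0 0 0",
)

```text
clock: 11.75
ee_pos: [0.5317, -0.0743, 0.0731]
ee_rot: [-3.141, 0.0, 0.568]
force: [-0.7, 0.2, -1.2]
gripper_width: 0.0071
```

```bash
python3 st.py
```

```text
bore in seat mm: x -75.6 y -0.1 z -0.9
t 11.75 pos [ 0.5317 -0.0743  0.0731] rpy [-1.7999e+02  1.0000e-02  3.2560e+01] F [-0.74  0.19 -1.15] M [ 0.036 -0.015 -0.024] w 0.0071 q [-0.186 -0.118  1.896  0.     1.364 -0.755]
tool shift mm [0. 0. 0.] spin deg 0.1
```

Request:
apply_moves(
  commands="-1 0.0033 0.0023 -0.0002 0;-1 0.0033 0.0022 0 0;-1 0.0033 0.0023 0 0;-1 0 0 0 0",
)

```text
clock: 12.25
ee_pos: [0.5436, -0.0747, 0.0733]
ee_rot: [-3.142, 0.0, 0.568]
force: [-0.1, -0.4, -1.1]
gripper_width: 0.0071
```

```bash
python3 st.py; python3 avg.py b2; python3 ringp.py b2 330 160 8 pics/b2r.png
```

```text
bore in seat mm: x -63.7 y -0.2 z -0.7
t 12.25 pos [ 0.5436 -0.0747  0.0733] rpy [-180.      0.     32.56] F [-0.07 -0.36 -1.09] M [0.016 0.016 0.005] w 0.0071 q [-0.183 -0.091  1.871  0.     1.362 -0.751]
tool shift mm [0. 0. 0.] spin deg 0.1
```

View pics/b2r.png

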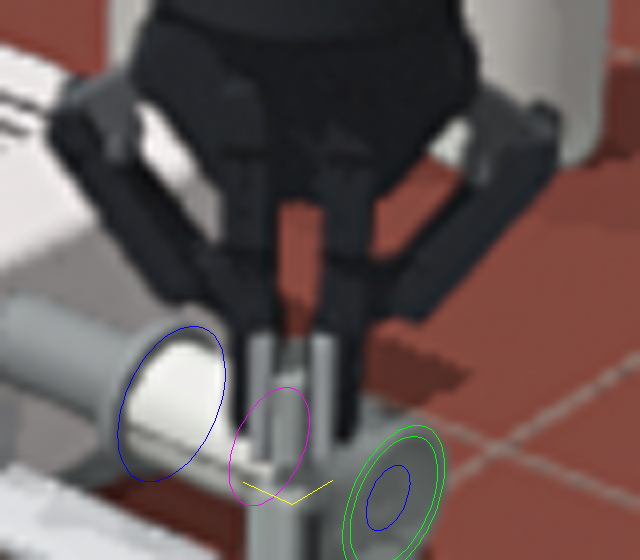

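Request:
apply_moves(
  commands="-1 0.0025 0.0017 0 0;-1 0.0025 0.0017 0 0;-1 0.0025 0.0017 0 0;-1 0 0 0 0",
)

```text
clock: 13.15
ee_pos: [0.5527, -0.075, 0.0733]
ee_rot: [-3.141, 0.0, 0.568]
force: [-0.0, -0.8, -1.0]
gripper_width: 0.0071
```

```bash
python3 st.py
```

```text
bore in seat mm: x -54.6 y -0.2 z -0.7
t 13.15 pos [ 0.5527 -0.075   0.0733] rpy [-1.7999e+02  1.0000e-02  3.2560e+01] F [-0.05 -0.77 -0.98] M [-0.031  0.056 -0.012] w 0.0071 q [-0.181 -0.071  1.852  0.     1.361 -0.749]
tool shift mm [0. 0. 0.] spin deg 0.1
```

Request:
apply_moves(
  commands="-1 0.0025 0.0017 0 0;-1 0.0025 0.0017 0 0;-1 0.0025 0.0017 0 0;-1 0.0025 0.0017 0 0;-1 0 0 0 0",
)

```text
clock: 13.78
ee_pos: [0.5647, -0.0753, 0.0734]
ee_rot: [-3.142, 0.0, 0.568]
force: [0.5, 0.1, -1.6]
gripper_width: 0.0066
```

```bash
python3 st.py
```

```text
bore in seat mm: x -42.5 y -0.2 z -0.6
t 13.78 pos [ 0.5647 -0.0753  0.0734] rpy [-180.      0.     32.56] F [ 0.51  0.07 -1.63] M [-0.035  0.028 -0.037] w 0.0066 q [-0.177 -0.044  1.826  0.     1.36  -0.746]
tool shift mm [0. 0. 0.] spin deg 0.1
```

Request:
apply_moves(
  commands="-1 0.0025 0.0017 0 0;-1 0.0025 0.0017 0 0;-1 0.0025 0.0017 0 0;-1 0.0025 0.0017 0 0;-1 0.0025 0.0017 0 0;-1 0 0 0 0",
)

```text
clock: 14.52
ee_pos: [0.5798, -0.0757, 0.0734]
ee_rot: [-3.142, 0.0, 0.568]
force: [0.1, -0.1, -1.7]
gripper_width: 0.0067
```

```bash
python3 st.py; python3 avg.py b3; python3 ringp.py b3 330 160 8 pics/b3r.png
```

```text
bore in seat mm: x -27.4 y -0.2 z -0.6
t 14.53 pos [ 0.5798 -0.0757  0.0734] rpy [-180.      0.     32.56] F [ 0.07 -0.15 -1.68] M [ 0.018 -0.047  0.001] w 0.0067 q [-0.174 -0.011  1.794  0.     1.359 -0.742]
tool shift mm [0. 0. 0.] spin deg 0.1
```

View pics/b3r.png

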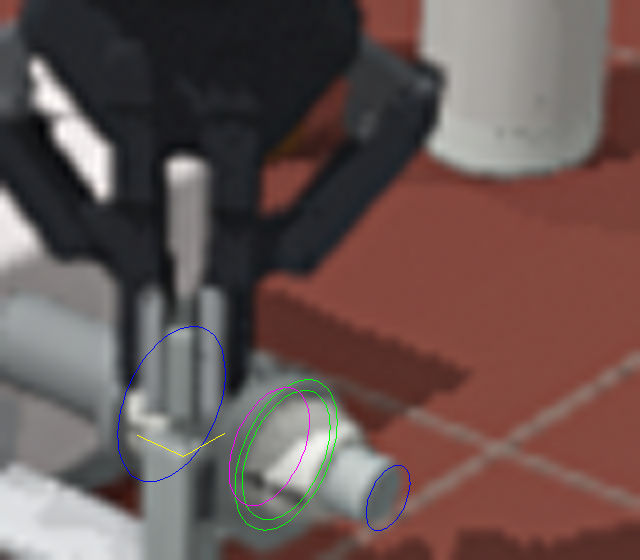

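Request:
apply_moves(
  commands="-1 0.0025 0.0017 0 0;-1 0.0025 0.0017 0 0;-1 0.0025 0.0017 0 0;-1 0.0025 0.0017 0 0;-1 0 0 0 0;-1 0 0 0 0",
)

```text
clock: 15.68
ee_pos: [0.5917, -0.0761, 0.0733]
ee_rot: [-3.141, 0.0, 0.568]
force: [-0.4, -0.3, -0.6]
gripper_width: 0.0067
```

Request:
apply_moves(
  commands="-1 0.0008 0.0006 0 0;-1 0.0004 0.0003 0 0;-1 0 0 0 0",
)

```text
clock: 16.05
ee_pos: [0.5933, -0.0762, 0.0734]
ee_rot: [-3.142, -0.0, 0.568]
force: [-0.5, -0.3, -0.8]
gripper_width: 0.0073
```

```bash
python3 st.py
```

```text
bore in seat mm: x -14.0 y -0.4 z -0.6
t 16.05 pos [ 0.5933 -0.0762  0.0734] rpy [-180.     -0.     32.55] F [-0.48 -0.32 -0.84] M [ 0.011 -0.031 -0.008] w 0.0073 q [-0.17   0.018  1.765  0.     1.359 -0.739]
tool shift mm [0. 0. 0.] spin deg 0.1
```

Steps of 0.5–1 mm until contact.

Request:
apply_moves(
  commands="-1 0.0004 0.0003 0 0;-1 0.0004 0.0003 0 0;-1 0 0 0 0",
)

```text
clock: 16.42
ee_pos: [0.5943, -0.0763, 0.0734]
ee_rot: [-3.142, -0.0, 0.568]
force: [1.1, -0.7, -1.1]
gripper_width: 0.0069
```

Request:
apply_moves(
  commands="-1 0.0004 0.0003 0 0;-1 0.0004 0.0003 0 0;-1 0 0 0 0",
)

```text
clock: 16.8
ee_pos: [0.5953, -0.0764, 0.0734]
ee_rot: [-3.142, 0.0, 0.568]
force: [-0.1, -0.1, -0.4]
gripper_width: 0.0066
```

```bash
python3 st.py
```

```text
bore in seat mm: x -12.0 y -0.5 z -0.6
t 16.8 pos [ 0.5953 -0.0764  0.0734] rpy [-180.      0.     32.56] F [-0.07 -0.15 -0.35] M [ 0.074 -0.03   0.015] w 0.0066 q [-0.17   0.022  1.76   0.     1.359 -0.738]
tool shift mm [0. 0. 0.] spin deg 0.1
```

Request:
apply_moves(
  commands="-1 0.0004 0.0003 0 0;-1 0 0 0 0",
)

```text
clock: 17.05
ee_pos: [0.5958, -0.0764, 0.0734]
ee_rot: [-3.142, -0.0, 0.568]
force: [0.2, -0.6, -0.8]
gripper_width: 0.0069
```

Request:
apply_moves(
  commands="-1 0.0004 0.0003 0 0;-1 0 0 0 0",
)

```text
clock: 17.3
ee_pos: [0.5962, -0.0765, 0.0734]
ee_rot: [-3.142, 0.0, 0.568]
force: [0.0, -0.0, -0.8]
gripper_width: 0.0071
```

Request:
apply_moves(
  commands="-1 0.0004 0.0003 0 0;-1 0 0 0 0",
)

```text
clock: 17.55
ee_pos: [0.5967, -0.0765, 0.0734]
ee_rot: [-3.142, 0.0, 0.568]
force: [0.7, 0.4, -0.4]
gripper_width: 0.0071
```

```bash
python3 st.py
```

```text
bore in seat mm: x -10.5 y -0.6 z -0.6
t 17.55 pos [ 0.5967 -0.0765  0.0734] rpy [-180.      0.     32.55] F [ 0.66  0.36 -0.44] M [-0.022 -0.023  0.031] w 0.0071 q [-0.17   0.026  1.757 -0.     1.359 -0.738]
tool shift mm [0. 0. 0.] spin deg 0.1
```

Request:
apply_moves(
  commands="-1 0.0004 0.0003 0 0;-1 0 0 0 0",
)

```text
clock: 17.8
ee_pos: [0.5973, -0.0765, 0.0734]
ee_rot: [-3.142, -0.0, 0.568]
force: [0.7, 0.2, -1.4]
gripper_width: 0.0071
```

Request:
apply_moves(
  commands="-1 0.0004 0.0003 0 0;-1 0 0 0 0",
)

```text
clock: 18.05
ee_pos: [0.5978, -0.0765, 0.0734]
ee_rot: [-3.142, -0.0, 0.568]
force: [-0.1, 1.0, -1.6]
gripper_width: 0.0068
```

Request:
apply_moves(
  commands="-1 0.0004 0.0003 0 0;-1 0 0 0 0",
)

```text
clock: 18.3
ee_pos: [0.5982, -0.0766, 0.0734]
ee_rot: [-3.142, 0.0, 0.568]
force: [0.2, 0.5, -1.6]
gripper_width: 0.0069
```

```bash
python3 st.py;python3 avg.py b4; python3 ringp.py b4 330 160 8 pics/b4r.png
```

```text
bore in seat mm: x -9.0 y -0.6 z -0.6
t 18.3 pos [ 0.5982 -0.0766  0.0734] rpy [-180.      0.     32.56] F [ 0.2   0.45 -1.55] M [0.033 0.064 0.02 ] w 0.0069 q [-0.17   0.029  1.754  0.     1.359 -0.738]
tool shift mm [0. 0. 0.] spin deg 0.1
```

View pics/b4r.png

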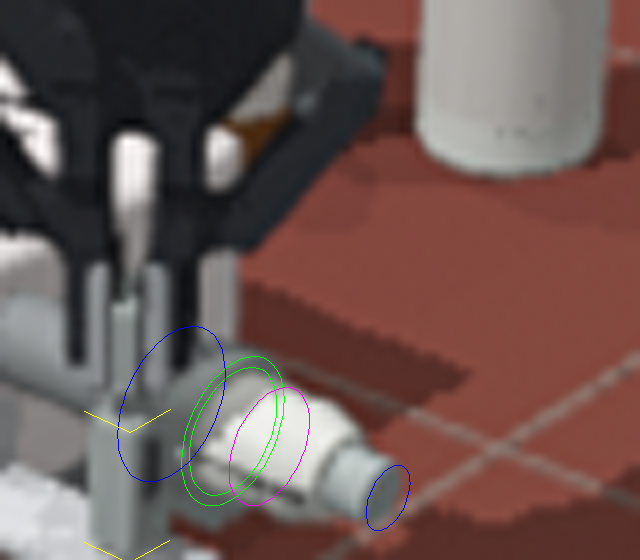

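Request:
apply_moves(
  commands="-1 0.0004 0.0003 0 0;-1 0 0 0 0",
)

```text
clock: 18.95
ee_pos: [0.5986, -0.0766, 0.0734]
ee_rot: [-3.141, 0.0, 0.568]
force: [-3.3, 1.5, 1.2]
gripper_width: 0.0067
```

Request:
apply_moves(
  commands="-1 0.0004 0.0003 0 0;-1 0 0 0 0",
)

```text
clock: 19.2
ee_pos: [0.5988, -0.0765, 0.0733]
ee_rot: [-3.141, 0.001, 0.568]
force: [-6.3, 0.9, 2.6]
gripper_width: 0.0067
```

Request:
apply_moves(
  commands="-1 0.0004 0.0003 0 0;-1 0 0 0 0",
)

```text
clock: 19.45
ee_pos: [0.5991, -0.0764, 0.0734]
ee_rot: [-3.14, 0.001, 0.568]
force: [-9.0, 3.0, 3.5]
gripper_width: 0.0071
```

```bash
python3 st.py; python3 - <<'E'
from h import *
s=load("side_b4.npz"); crop(s,330,185,380,230,12,"pics/b4c.png")
E
```

```text
bore in seat mm: x -8.2 y -0.4 z -0.6
t 19.45 pos [ 0.5991 -0.0764  0.0734] rpy [-1.7991e+02  7.0000e-02  3.2560e+01] F [-9.03  3.04  3.49] M [ 0.542  1.699 -0.101] w 0.0071 q [-0.169  0.032  1.751  0.     1.361 -0.738]
tool shift mm [0. 0. 0.] spin deg 0.1
```

View pics/b4c.png

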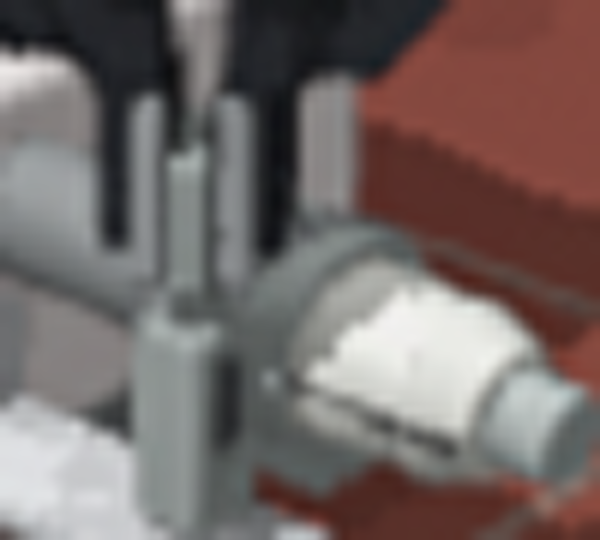

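Request:
apply_moves(
  commands="-1 -0.0004 -0.0003 0.0004 0;-1 0 0 0 0;-1 0 0 0 0",
)

```text
clock: 19.82
ee_pos: [0.5988, -0.0766, 0.073]
ee_rot: [-3.141, 0.001, 0.568]
force: [-6.3, 0.9, 1.7]
gripper_width: 0.0069
```

Request:
apply_moves(
  commands="-1 0 0 0.0004 0;-1 0 0 0 0;-1 0 0 0 0",
)

```text
clock: 20.2
ee_pos: [0.5989, -0.0766, 0.0727]
ee_rot: [-3.141, 0.001, 0.568]
force: [-6.9, 2.2, 4.2]
gripper_width: 0.007
```

```bash
python3 st.py
```

```text
bore in seat mm: x -8.4 y -0.6 z -1.3
t 20.2 pos [ 0.5989 -0.0766  0.0727] rpy [-1.7996e+02  4.0000e-02  3.2560e+01] F [-6.86  2.24  4.18] M [ 0.283  1.213 -0.06 ] w 0.007 q [-0.169  0.031  1.752 -0.     1.359 -0.738]
tool shift mm [0. 0. 0.] spin deg 0.1
```

Request:
apply_moves(
  commands="-1 0 0 0.0004 0;-1 0 0 0 0;-1 0 0 0 0",
)

```text
clock: 20.58
ee_pos: [0.5989, -0.0766, 0.0726]
ee_rot: [-3.141, 0.001, 0.568]
force: [-7.4, 3.2, 6.1]
gripper_width: 0.0068
```

```bash
python3 st.py
```

```text
bore in seat mm: x -8.3 y -0.6 z -1.4
t 20.57 pos [ 0.5989 -0.0766  0.0726] rpy [-1.7997e+02  3.0000e-02  3.2560e+01] F [-7.42  3.2   6.1 ] M [ 0.333  1.373 -0.067] w 0.0068 q [-0.169  0.031  1.752  0.     1.359 -0.738]
tool shift mm [0. 0. 0.] spin deg 0.1
```

Request:
apply_moves(
  commands="-1 -0.0004 -0.0003 0 0;-1 0 0 0 0;-1 0 0 0 4;-1 0 0 0 4;-1 0 0 0 4;-1 0 0 0 4;-1 0 0 0 4;-1 0 0 0 0",
)

```text
clock: 21.58
ee_pos: [0.5992, -0.0763, 0.0726]
ee_rot: [-3.141, -0.001, 0.22]
force: [-0.2, 5.1, 4.3]
gripper_width: 0.0072
```

```bash
cat > tq.py <<'E'
import numpy as np,sys
from cell import sense,snapshot
n=int(sys.argv[1]) if len(sys.argv)>1 else 6
M=[];F=[]
for i in range(n):
    s=sense(); M.append(s["ft_torque"]);F.append(s["force"])
    if i<n-1: snapshot("side")
s=sense();M=np.array(M)
print("t %.2f"%s["clock"],"M",M.mean(0).round(3),"sd",M.std(0).round(3)[2],"F",np.mean(F,0).round(2),"pos",s["ee_pos"].round(4),"rpy",np.degrees(s["ee_rot"]).round(2),"w",round(s["gripper_width"],4),"q6",s["joint_pos"][5].round(3),"tau6",s["joint_efforts"][5].round(3))
E
python3 tq.py 6
```

```text
t 21.82 M [0.914 0.024 0.289] sd 0.031 F [0.75 5.69 4.33] pos [ 0.5992 -0.0763  0.0726] rpy [-1.7999e+02 -7.0000e-02  1.2690e+01] w 0.0073 q6 -0.391 tau6 0.28
```

Request:
apply_moves(
  commands="-1 0 0 0 4;-1 0 0 0 4;-1 0 0 0 4;-1 0 0 0 4;-1 0 0 0 0;-1 0 0 0 0",
)

```text
clock: 22.58
ee_pos: [0.5991, -0.0763, 0.0726]
ee_rot: [-3.141, -0.001, -0.058]
force: [-1.2, 4.7, 4.6]
gripper_width: 0.0068
```

```bash
python3 tq.py 5
```

```text
t 22.77 M [0.93  0.249 0.289] sd 0.023 F [-1.08  5.3   5.08] pos [ 0.5991 -0.0763  0.0726] rpy [-1.7997e+02 -5.0000e-02 -3.3100e+00] w 0.0068 q6 -0.112 tau6 0.285
```

Request:
apply_moves(
  commands="-1 0 0 0 4;-1 0 0 0 4;-1 0 0 0 4;-1 0 0 0 4;-1 0 0 0 0",
)

```text
clock: 23.4
ee_pos: [0.5989, -0.0762, 0.0726]
ee_rot: [-3.141, -0.0, -0.338]
force: [-2.0, 5.3, 5.7]
gripper_width: 0.0069
```

```bash
python3 tq.py 4
```

```text
t 23.55 M [1.002 0.476 0.295] sd 0.03 F [-2.1   5.8   6.03] pos [ 0.5989 -0.0763  0.0726] rpy [-1.7996e+02 -2.0000e-02 -1.9320e+01] w 0.0071 q6 0.168 tau6 0.302
```

Request:
apply_moves(
  commands="-1 0 0 0 4;-1 0 0 0 4;-1 0 0 0 4;-1 0 0 0 4;-1 0 0 0 0",
)

```text
clock: 24.18
ee_pos: [0.5989, -0.0762, 0.0726]
ee_rot: [-3.141, 0.0, -0.617]
force: [-2.6, 7.3, 6.2]
gripper_width: 0.007
```

```bash
python3 tq.py 4
```

```text
t 24.32 M [1.136 0.668 0.302] sd 0.035 F [-3.33  6.98  6.18] pos [ 0.5988 -0.0761  0.0726] rpy [-1.7995e+02  1.0000e-02 -3.5310e+01] w 0.007 q6 0.447 tau6 0.304
```

Request:
apply_moves(
  commands="-1 0 0 0 4;-1 0 0 0 4;-1 0 0 0 4;-1 0 0 0 4;-1 0 0 0 0",
)

```text
clock: 24.95
ee_pos: [0.5987, -0.076, 0.0726]
ee_rot: [-3.141, 0.001, -0.897]
force: [-4.2, 8.3, 6.8]
gripper_width: 0.0068
```

```bash
python3 tq.py 4
```

```text
t 25.10 M [1.268 0.794 0.316] sd 0.016 F [-3.88  7.87  6.48] pos [ 0.5987 -0.076   0.0726] rpy [-1.7997e+02  5.0000e-02 -5.1310e+01] w 0.0069 q6 0.726 tau6 0.34
```

Request:
apply_moves(
  commands="-1 0 0 0 4;-1 0 0 0 4;-1 0 0 0 4;-1 0 0 0 0;-1 0 0 0 0",
)

```text
clock: 25.72
ee_pos: [0.5987, -0.0759, 0.0726]
ee_rot: [-3.141, 0.001, -1.105]
force: [-5.0, 8.0, 7.3]
gripper_width: 0.0069
```

```bash
python3 tq.py 6
```

```text
t 25.98 M [1.415 0.896 0.358] sd 0.014 F [-4.93  8.37  7.25] pos [ 0.5987 -0.0759  0.0726] rpy [-1.7998e+02  7.0000e-02 -6.3300e+01] w 0.0067 q6 0.936 tau6 0.363
```

Request:
apply_moves(
  commands="-1 -0.0005 -0.0003 0 4;-1 0 0 0 4;-1 0 0 0 4;-1 0 0 0 4;-1 0 0 0 4;-1 0 0 0 0;-1 0 0 0 0",
)

```text
clock: 26.85
ee_pos: [0.5986, -0.0756, 0.0725]
ee_rot: [3.141, 0.001, -1.454]
force: [-4.8, 6.2, 5.7]
gripper_width: 0.0069
```

```bash
python3 tq.py 8
```

```text
t 27.20 M [1.042 0.96  0.422] sd 0.024 F [-5.63  6.34  6.35] pos [ 0.5986 -0.0756  0.0724] rpy [ 1.7998e+02  5.0000e-02 -8.3300e+01] w 0.0068 q6 1.286 tau6 0.424
```

Request:
apply_moves(
  commands="-1 0 0 0 4;-1 0 0 0 4;-1 0 0 0 4;-1 0 0 0 4;-1 0 0 0 4;-1 0 0 0 0;-1 0 0 0 0",
)

```text
clock: 28.08
ee_pos: [0.5986, -0.0753, 0.0724]
ee_rot: [3.141, 0.001, -1.803]
force: [-5.1, 8.1, 6.9]
gripper_width: 0.0069
```

```bash
python3 tq.py 10;python3 avg.py c1; python3 - <<'E'
from h import *
s=load("side_c1.npz"); crop(s,330,175,390,230,10,"pics/c1.png")
E
```

```text
t 28.52 M [1.338 0.874 0.491] sd 0.019 F [-4.9   8.3   6.02] pos [ 0.5986 -0.0753  0.0724] rpy [ 1.7996e+02  6.0000e-02 -1.0329e+02] w 0.0068 q6 1.635 tau6 0.488
```

View pics/c1.png

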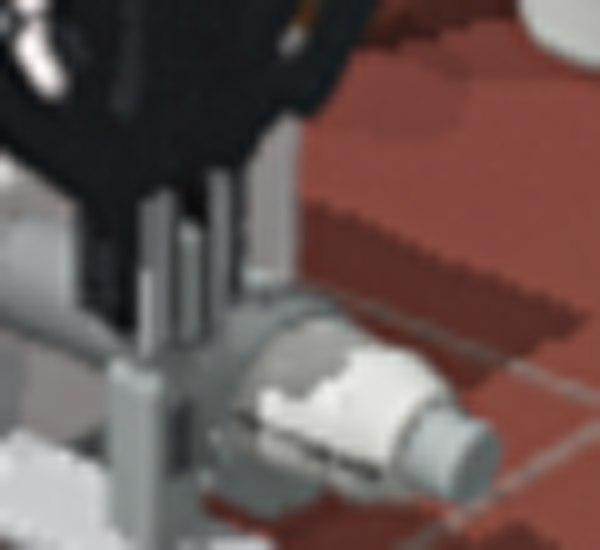

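Request:
apply_moves(
  commands="-0.5 0 0 0 0;-0.5 0 0 0 0;-0.5 0 0 0 0;-0.5 0 0 0 0",
)

```text
clock: 29.42
ee_pos: [0.5988, -0.0762, 0.0722]
ee_rot: [-3.142, -0.0, -1.805]
force: [0.1, -0.2, 0.0]
gripper_width: 0.0213
```

```bash
python3 tq.py 4;python3 avg.py c2; python3 - <<'E'
from h import *
s=load("side_c2.npz"); crop(s,330,175,390,230,10,"pics/c2.png")
E
```

```text
t 29.57 M [ 0.009 -0.     0.006] sd 0.03 F [-0.16 -0.07  0.09] pos [ 0.5988 -0.0761  0.0722] rpy [ 180.     -0.   -103.44] w 0.0213 q6 1.637 tau6 -0.004
```

View pics/c2.png

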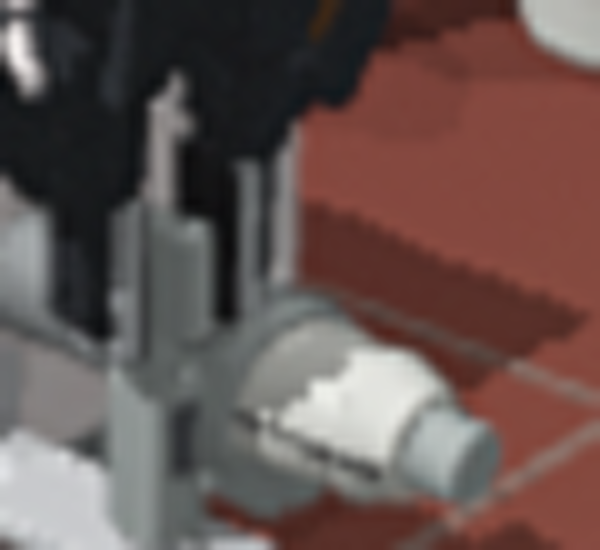

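Request:
apply_moves(
  commands="-0.5 0 0 -0.004 0;-0.5 0 0 -0.006 0;-0.5 0 0 -0.01 0;-0.5 0 0 -0.02 0;-0.5 0 0 -0.03 0;-0.5 0 0 -0.04 0;-0.5 0 0 -0.04 0;-0.5 0 0 0 0",
)

```text
clock: 30.98
ee_pos: [0.5998, -0.0762, 0.2274]
ee_rot: [-3.135, 0.0, -1.805]
force: [0.1, -0.6, -0.0]
gripper_width: 0.0213
```

```bash
python3 tq.py 2;python3 avg.py c3; python3 - <<'E'
from h import *
from cell import snapshot
s=load("side_c3.npz"); t=snapshot("top"); crop(s,310,165,400,240,8,"pics/c3.png")
cv2.imwrite("pics/c3t.png",t["color"][...,::-1]); cv2.imwrite("pics/c3s.png",s["color"][...,::-1])
# housing/band upper points in depth
X=pts(s); c=np.array([.5945,-.1049,.0735])
np.savez("top_c3.npz",**t)
y=-.026;e=np.array([np.cos(y),np.sin(y)]);n=np.array([-e[1],e[0]])
d=X-c;A=d[...,:2]@e;L=d[...,:2]@n
m=(abs(A)<.02)&(L>.02)&(L<.045)&(d[...,2]>-.03)&(d[...,2]<.013)
print("housing x(seat) pct",(1000*(A[m]-.012)).__array__().shape, np.percentile(1000*A[m]-12,[3,50,97]),"L",np.percentile(1000*L[m],[3,50,97]),"z",np.percentile(1000*d[...,2][m],[3,97]))
E
```

```text
t 31.02 M [-0.004  0.002  0.023] sd 0.034 F [-0.36  0.07 -0.16] pos [ 0.5993 -0.0761  0.2249] rpy [-1.7980e+02  1.0000e-02 -1.0344e+02] w 0.0213 q6 1.637 tau6 0.0
housing x(seat) pct (250,) [-27.44321381 -15.52480019   4.3289739 ] L [21.35536217 35.40058174 43.69690501] z [-28.79938983  11.13290869]
```

View pics/c3.png

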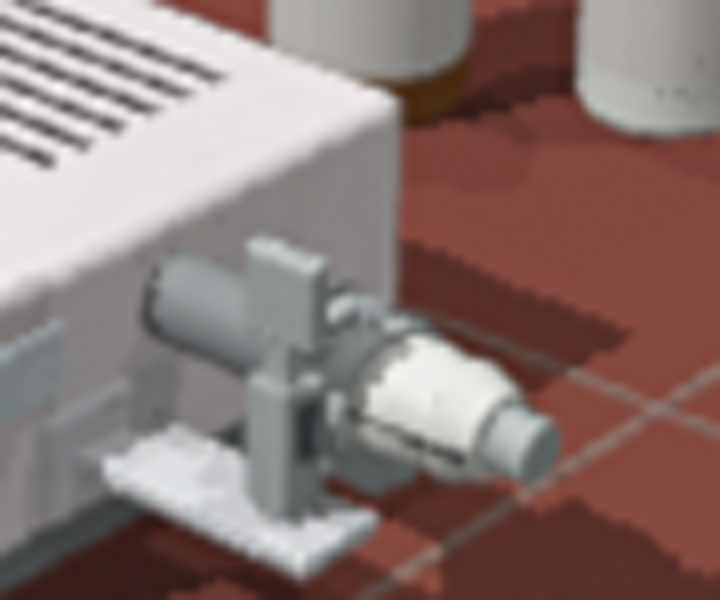

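View pics/c3s.png

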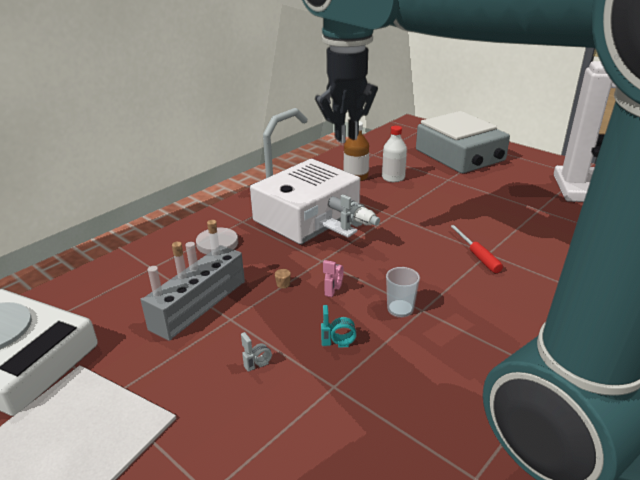

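```bash
python3 - <<'E'
from h import *
s=load("side_c3.npz");t=load("top_c3.npz")
y=-.026;e=np.array([np.cos(y),np.sin(y),0]);n=np.array([-e[1],e[0],0]);up=np.array([0,0,1.]);S=np.array([.6065,-.1052,.075])
a=np.linspace(0,2*np.pi,80);out=[]
for z,o,k in((s,(320,170),9),(t,(380,170),9)):
    im=cv2.resize(z["color"][o[1]:o[1]+66,o[0]:o[0]+44*1,::-1] if 0 else z["color"][o[1]:o[1]+60,o[0]:o[0]+44,::-1],None,fx=k,fy=k,interpolation=cv2.INTER_CUBIC).copy()
    for x,r,zz,col in((0,.022,0,(255,0,0)),(-.024,.021,-.0015,(0,255,0)),(-.074,.009,0,(255,0,255))):
        q=np.array([(np.array(proj(z,S+x*e+zz*up+r*(np.cos(t_)*n+np.sin(t_)*up)))-o+.5)*k for t_ in a]).round().astype(int)
        cv2.polylines(im,[q],True,col,1)
    out.append(im)
cv2.imwrite("pics/c4.png",np.hstack(out))
E
```

```text
(no output)
```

View pics/c4.png

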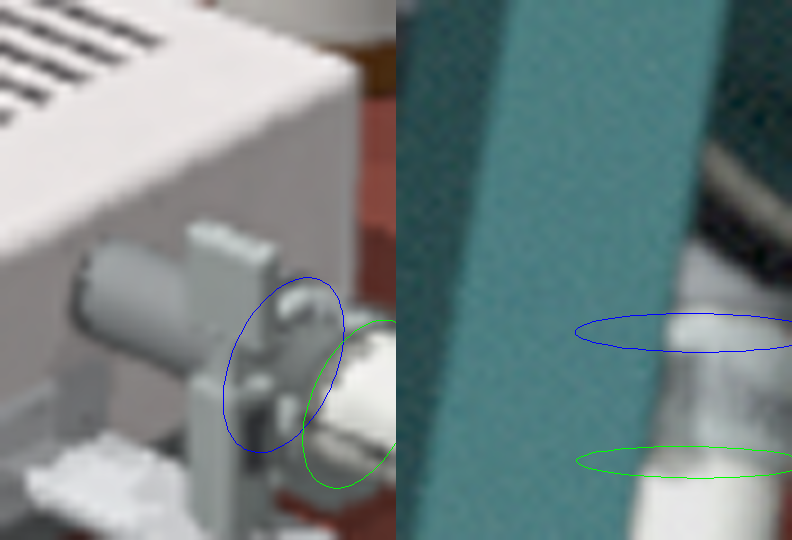

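```bash
python3 -c "
from cell import sign_off,sense
print(sense()['clock']); print(sign_off())"
```

```text
31.475
the job is handed in; nothing more can be done
None
```

The larger clamp is on the stub, home against the shoulder and upright, with its key tightened. I let go and handed the job in at 31.5 s. No verdict was reported, and every check below is my own measurement.

**What I did:** I gripped the clamp by its key, carried it over and slid it on with no contact force until the ring met the shoulder at about 9 N. I eased that off slightly and lowered the clamp by about 1 mm, until the tool felt about 6 N upward, which I took as the band resting on the stub. Then I turned the key about 136° clockwise.

**Tightness:** The turning torque was about 0.29 N m while the screw ran free, and 0.49 N m at the end. That is about 0.20 N m above free-running, or roughly 50 to 55 N of grip before any easing on release. The grip force itself could not be measured directly.

**After release:** The tool felt no force with the fingers open, and I backed off straight up. In the last pictures the clamp is upright and against the shoulder, with its bore centre about 12 to 13 mm before the face. The bystanders look where they were.

**Checks that disagreed:**
- **Fingertips:** In the pictures the fingertips stood about 25 mm higher than the reported TCP height implied, so I set the grasp height from the images.
- **Shoulder contact:** It came about 4 mm later than my position estimate said. An earlier picture fit had already put the ring 3 to 4 mm behind that estimate, which explains the difference.

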